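# Pull the heavy gift box and clear the packing bench

### The job

One of these identical closed gift boxes was packed with the steel-weighted display sample by mistake: lift the boxes in turn, feel which one is clearly heavy and stand it upright in the steel rework tray, and stand all the other boxes upright in the shipping carton, down on its floor. Clear the loose parts as well, cups into the plywood cup tray and screw caps into the grey cap bin, and leave the tape roll, caliper and scraper where they are.

Things in the scene. Friction and masses are not known exactly. Their poses are not given: they have to be found in the camera images.
- box_a_mid (a point): a closed gift box, 52 x 52 x 78 mm tall, kraft base, white lift-off lid pushed on, standing upright at the start. All five look alike; exactly one, not always the same, is heavy: 450 to 570 g against 140 to 190 g. Its contents shift by at most 2 mm. This point is at the box's centre, 39 mm above its underside; z is up, x and y are square to its sides.
- box_b_mid (a point): a closed gift box, 52 x 52 x 78 mm tall, kraft base, white lift-off lid pushed on, standing upright at the start. All five look alike; exactly one, not always the same, is heavy: 450 to 570 g against 140 to 190 g. Its contents shift by at most 2 mm. This point is at the box's centre, 39 mm above its underside; z is up, x and y are square to its sides.
- box_c_mid (a point): a closed gift box, 52 x 52 x 78 mm tall, kraft base, white lift-off lid pushed on, standing upright at the start. All five look alike; exactly one, not always the same, is heavy: 450 to 570 g against 140 to 190 g. Its contents shift by at most 2 mm. This point is at the box's centre, 39 mm above its underside; z is up, x and y are square to its sides.
- box_d_mid (a point): a closed gift box, 52 x 52 x 78 mm tall, kraft base, white lift-off lid pushed on, standing upright at the start. All five look alike; exactly one, not always the same, is heavy: 450 to 570 g against 140 to 190 g. Its contents shift by at most 2 mm. This point is at the box's centre, 39 mm above its underside; z is up, x and y are square to its sides.
- box_e_mid (a point): a closed gift box, 52 x 52 x 78 mm tall, kraft base, white lift-off lid pushed on, standing upright at the start. All five look alike; exactly one, not always the same, is heavy: 450 to 570 g against 140 to 190 g. Its contents shift by at most 2 mm. This point is at the box's centre, 39 mm above its underside; z is up, x and y are square to its sides.
- cup_a_mid (a point): a loose printed white cup with a cured purple 'drink' and ice cubes set in its top, closed and solid: 44 mm across at the rim (a straight neck, the top 16 mm), tapering to 35 mm at the foot, 70 mm tall, about 60 g, standing upright at the start. This point is on its axis half-way up, 35 mm above the foot; z runs from foot to rim. None: absent.
- cup_b_mid (a point): a loose printed white cup with a cured purple 'drink' and ice cubes set in its top, closed and solid: 44 mm across at the rim (a straight neck, the top 16 mm), tapering to 35 mm at the foot, 70 mm tall, about 60 g, standing upright at the start. This point is on its axis half-way up, 35 mm above the foot; z runs from foot to rim. None: absent.
- cap_a_mid (a point): a loose printed white screw cap, a ribbed disc 48 mm across and 16 mm tall with a small straw collar in the middle of its top, about 25 g, lying flat at the start. This point is at its centre, 8 mm above its underside. None: absent.
- cap_b_mid (a point): a loose printed white screw cap, a ribbed disc 48 mm across and 16 mm tall with a small straw collar in the middle of its top, about 25 g, lying flat at the start. This point is at its centre, 8 mm above its underside. None: absent.
- carton: the shipping carton: an open, low-cut cardboard carton, inside 165 mm along its x by 190 mm along its y, walls 5 mm thick and 36 mm high in all, floor 5 mm thick, room for four gift boxes two by two. Fixed to the bench. Origin at the centre of its underside, on the bench; z up.
- rework_tray: the rework tray: a shallow bare sheet-steel tray with a rolled rim and a wire handle at each end, inside 112 mm along its x by 122 mm along its y, walls 18 mm high in all, floor 4 mm thick. Fixed. Origin at the centre of its underside; z up.
- cup_tray: the cup tray: a plain plywood tray, inside 110 mm along its x by 133 mm along its y, walls 6 mm thick and 30 mm high in all, floor 6 mm thick. Fixed. Origin at the centre of its underside; z up.
- cap_bin: the cap bin: a grey plastic stacking bin with a cut-down front, inside 114 mm along its x by 137 mm along its y, floor 4 mm thick, back and side walls 45 mm high, the front lip (at -x) 22 mm. Fixed. Origin at the centre of its underside; z up.
- tape_roll: a roll of brown packing tape lying flat, 92 mm across, 48 mm tall; to be left alone. Origin at the centre of its underside.
- caliper: a digital caliper lying flat, 230 mm long along its x, 13 mm tall; to be left alone. Origin on the bench at mid-length.
- scraper: a print scraper with a black handle and a steel blade, lying flat, 190 mm long along its x, 14 mm tall; to be left alone. Origin on the bench at mid-length.

How it is judged:
At the end, for the whole second after the job is handed in: The heavy box stands upright on the floor of the rework tray; each of the other four boxes stands upright (within 0.15 rad) on the floor of the shipping carton; every cup present is inside the cup tray and every cap present inside the cap bin, lying or standing any way but down in it; all at rest (((x of box_a_mid in the frame of carton between -0.07 and 0.07 m and y of box_a_mid in the frame of carton between -0.082 and 0.082 m and z of box_a_mid in the frame of carton below 0.052 m and linear speed of box_a below 0.03 m/s and angle between box_a_mid's own z axis and vertical below 0.15 rad and contact force between box_a and carton below 3 N) or (x of box_a_mid in the frame of rework_tray between -0.045 and 0.045 m and y of box_a_mid in the frame of rework_tray between -0.05 and 0.05 m and z of box_a_mid in the frame of rework_tray below 0.052 m and linear speed of box_a below 0.03 m/s and angle between box_a_mid's own z axis and vertical below 0.15 rad and contact force between box_a and rework_tray above 3 N)) and ((x of box_b_mid in the frame of carton between -0.07 and 0.07 m and y of box_b_mid in the frame of carton between -0.082 and 0.082 m and z of box_b_mid in the frame of carton below 0.052 m and linear speed of box_b below 0.03 m/s and angle between box_b_mid's own z axis and vertical below 0.15 rad and contact force between box_b and carton below 3 N) or (x of box_b_mid in the frame of rework_tray between -0.045 and 0.045 m and y of box_b_mid in the frame of rework_tray between -0.05 and 0.05 m and z of box_b_mid in the frame of rework_tray below 0.052 m and linear speed of box_b below 0.03 m/s and angle between box_b_mid's own z axis and vertical below 0.15 rad and contact force between box_b and rework_tray above 3 N)) and ((x of box_c_mid in the frame of carton between -0.07 and 0.07 m and y of box_c_mid in the frame of carton between -0.082 and 0.082 m and z of box_c_mid in the frame of carton below 0.052 m and linear speed of box_c below 0.03 m/s and angle between box_c_mid's own z axis and vertical below 0.15 rad and contact force between box_c and carton below 3 N) or (x of box_c_mid in the frame of rework_tray between -0.045 and 0.045 m and y of box_c_mid in the frame of rework_tray between -0.05 and 0.05 m and z of box_c_mid in the frame of rework_tray below 0.052 m and linear speed of box_c below 0.03 m/s and angle between box_c_mid's own z axis and vertical below 0.15 rad and contact force between box_c and rework_tray above 3 N)) and ((x of box_d_mid in the frame of carton between -0.07 and 0.07 m and y of box_d_mid in the frame of carton between -0.082 and 0.082 m and z of box_d_mid in the frame of carton below 0.052 m and linear speed of box_d below 0.03 m/s and angle between box_d_mid's own z axis and vertical below 0.15 rad and contact force between box_d and carton below 3 N) or (x of box_d_mid in the frame of rework_tray between -0.045 and 0.045 m and y of box_d_mid in the frame of rework_tray between -0.05 and 0.05 m and z of box_d_mid in the frame of rework_tray below 0.052 m and linear speed of box_d below 0.03 m/s and angle between box_d_mid's own z axis and vertical below 0.15 rad and contact force between box_d and rework_tray above 3 N)) and ((x of box_e_mid in the frame of carton between -0.07 and 0.07 m and y of box_e_mid in the frame of carton between -0.082 and 0.082 m and z of box_e_mid in the frame of carton below 0.052 m and linear speed of box_e below 0.03 m/s and angle between box_e_mid's own z axis and vertical below 0.15 rad and contact force between box_e and carton below 3 N) or (x of box_e_mid in the frame of rework_tray between -0.045 and 0.045 m and y of box_e_mid in the frame of rework_tray between -0.05 and 0.05 m and z of box_e_mid in the frame of rework_tray below 0.052 m and linear speed of box_e below 0.03 m/s and angle between box_e_mid's own z axis and vertical below 0.15 rad and contact force between box_e and rework_tray above 3 N)) and x of cup_a_mid in the frame of cup_tray between -0.055 and 0.055 m and y of cup_a_mid in the frame of cup_tray between -0.066 and 0.066 m and z of each of cup_a_mid, cup_b_mid in the frame of cup_tray below 0.06 m and linear speed of each of cup_a, cup_b, cap_a, cap_b below 0.03 m/s and x of cup_b_mid in the frame of cup_tray between -0.055 and 0.055 m and y of cup_b_mid in the frame of cup_tray between -0.066 and 0.066 m and x of cap_a_mid in the frame of cap_bin between -0.055 and 0.055 m and y of cap_a_mid in the frame of cap_bin between -0.066 and 0.066 m and z of each of cap_a_mid, cap_b_mid in the frame of cap_bin below 0.035 m and x of cap_b_mid in the frame of cap_bin between -0.055 and 0.055 m and y of cap_b_mid in the frame of cap_bin between -0.066 and 0.066 m); the robot touches nothing.
It fails at once if a bystander (tape roll) is pushed more than 25 mm from its place (distance of tape_roll from where it was at the start of the episode above 0.025 m).
It fails at once if a bystander (caliper) is pushed more than 25 mm from its place (distance of caliper from where it was at the start of the episode above 0.025 m).
It fails at once if a bystander (scraper) is pushed more than 25 mm from its place (distance of scraper from where it was at the start of the episode above 0.025 m).
Of cup_a, cup_b, cap_a, cap_b only 2 to 4 are there at a start; the rules pass over those that are not, and their reading is None.
At some moment in a run one of box_a, box_b, box_c, box_d, box_e, cap_a, cap_b may be knocked a few centimetres aside while the robot is not near it.
It also fails if it takes over 210 s, if anything falls off the work surface, if the arm or the gripper's body presses on something with over 40 N, if the wrist force passes 120 N, or if a joint passes its speed limit or range.

### The arm

A 6-joint arm with a two-finger parallel gripper is mounted at the origin on the work surface. World frame = base frame: x ahead of the robot, y to its left, z up, the work surface at z = 0. Lengths are in m, angles in rad, forces in N, time in s.
With the tool pointing down it reaches from about 0.375 to 0.9 m from the base axis. Payload 3.1 kg.
Tool frame: the origin (TCP) lies at the very end of the fingers, on their centre line; the grasp point (between the pads) lies 19 mm behind it; x points along the fingers, y is the direction in which the jaws open and shut, and the axes are right-handed (so a half turn about x gives the same grasp; the last joint's range is limited). The gripper opens to 87 mm and grips with 3 to 60 N. Pads are 19 mm wide; open, the fingers measure 117 mm over their backs; the gripper's body (75 mm by 190 mm) begins 51 mm behind the grasp point.
Start: joints at [1.123, 0.527, 1.433, -0, 1.181, -0.178], TCP at [0.166, 0.603, 0.223] pointing down, gripper open.
Joint ranges: [-3.08, 3.08], [-0.75, 2.2], [0.22, 2.44], [-1.43, 4.57], [0, 2.65], [-2.85, 2.85]. Speed limits (rad/s): [2.79, 2.79, 3.14, 3.14, 3.14, 3.14].

### API

Orientations are given as a unit quaternion [x, y, z, w].
In Python, from rig import robot gives the robot as it stands.
- The arm moves only by the tool carry_out, never from a script. Its argument "commands" is a list that holds one entry, the list of rows, each a list of 5 numbers: the opening, from 0 (shut) to 1 (fully open), then the shift along the tool's x, y, z in mm, then the turn about the tool's x in degrees. In form: [[[hand, x, y, z, twist], ...]]. A call has 1 to 8 rows; each row shifts and turns the pose as measured when the row begins, along the tool's axes as they then stand; what a row does not reach is not made up. A row lasts 1/12 s, in which the tool goes at most 41.7 mm and 7.16 degrees, less where a joint would pass 70% of its speed; a pose out of reach is approached as far as the arm can. A call with a gripper value outside its range is refused whole. The fingers move at their own pace and stop on an object; "force" is the grip in N (left out, the last holds). Time passes only in rows, so rows that do not move let the fingers close. It gives the time, the measured TCP pose, the force and the opening at its end, in the units of the state.
- robot.get_obs(): the state, without advancing time (a new reading comes with each control period).
- robot.camera(name): name is "side" or "top"; returns the picture (480x640x3 uint8, red, green, blue); there is no depth.
- robot.camera_model(name): a dict with "fx", "fy", "cx", "cy" (pixels), "R" (3x3) and "t" (3): a world point X has camera coordinates R X + t. Camera axes: x right, y down, z forward; pixel columns grow to the right and rows downward; lengths in m; the calibration is good to about 2 mm. A picture is of the moment at which its call begins. camera_model takes no time and is no camera call.
- robot.hand_in(): hands the job in, once; it reports no verdict.
The state is a dict: "time": time; "q": joint angles; "joint_velocities": joint speeds; "joint_torque": joint torques, N m; "position": TCP position; "tool_rot": TCP orientation; "ft_force": force on the tool from outside, world axes, zero at the start; "moment": the same for the moment, N m; "grip_width": finger opening in m.
Only numpy, scipy, OpenCV 4.12 (cv2) and the standard library are available. Lean on these libraries where they do the work, as an engineer would, in place of code of your own. Each camera call takes 0.05 s, during which the arm holds its last target. There are 200 camera calls.

## Working session

There is one attempt and no reset: what is moved stays moved. The work goes in short steps, Python scripts to look and compute and a tool call to move; the robot and the scene stay as the last step left them, time stands still between calls to the robot, and variables do not carry over. Pictures are saved under pics/ and viewed, on a budget of 14 in all, crops included, one or two more only if the job needs it, and the job is handed in when it is done.

Besides the shell and the picture viewer there is one more tool, called after ">>>" as name(argument=value, ...) on one line, values as JSON. carry_out: Moves the arm, as the interface text tells. Its arguments: {"type":"object","properties":{"commands":{"type":"array"},"force":{"type":"number"}},"required":["commands"]}

```bash
ls; mkdir -p pics; python3 - <<'E'
from rig import robot
import cv2, numpy as np
for n in("top","side"):
    cv2.imwrite(f"pics/{n}0.png",robot.camera(n)[:,:,::-1]); m=robot.camera_model(n)
    print(n,m["fx"],m["fy"],m["cx"],m["cy"],np.round(m["R"],4).tolist(),np.round(m["t"],4), -np.array(m["R"]).T@m["t"])
o=robot.get_obs();print(o)
E
```

```text
pics
top 532.2372709070248 532.2372709070248 317.96558599962816 238.61273374597292 [[-0.0294, -0.9995, -0.0071], [-0.9941, 0.0299, -0.1038], [0.104, 0.004, -0.9946]] [0.0062 0.488  1.0461] [ 0.376607   -0.0126027   1.09108181]
side 513.1214471407922 513.1214471407922 326.66266709489213 238.49441055683803 [[-0.9944, -0.1043, -0.0146], [-0.0729, 0.7815, -0.6196], [0.0761, -0.6151, -0.7848]] [0.4932 0.0587 1.2304] [0.40114053 0.76239106 1.00917743]
{'time': 0.1, 'q': array([ 1.12348472e+00,  5.28393888e-01,  1.43377010e+00, -2.07781040e-05,
        1.18140269e+00, -1.78505476e-01]), 'joint_velocities': array([ 0.00145212, -0.00078778, -0.00268759,  0.00030002,  0.00072805,
        0.00017365]), 'joint_torque': array([-3.67479552e-04, -4.40984309e+01, -1.77150965e+01,  6.34748535e-02,
        5.33983321e-02, -4.11648102e-05]), 'position': array([0.16567839, 0.60195593, 0.22165808]), 'tool_rot': array([ 0.09408251,  0.70093815, -0.09541476,  0.70052139]), 'ft_force': array([1.19353264, 0.24336476, 0.31527439]), 'moment': array([-0.03232601, -0.01708232, -0.0174867 ]), 'grip_width': 0.08687196725013617}
```

View pics/top0.png

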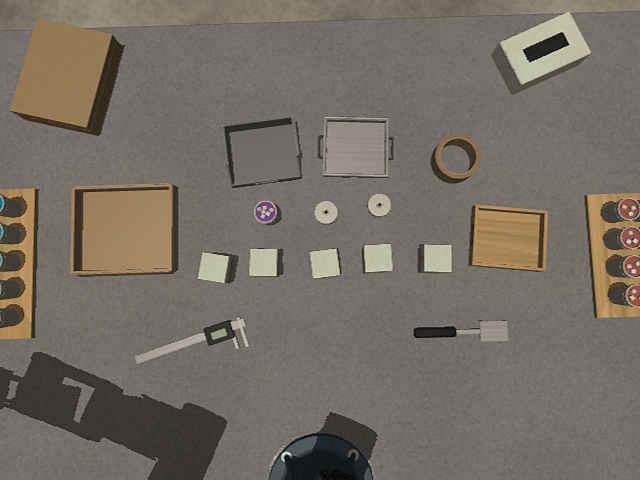

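View pics/side0.png

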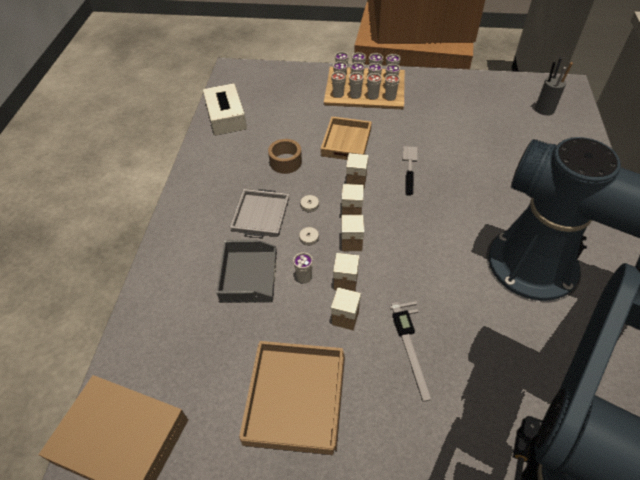

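The top view shows five lids in a row (row ~260, columns 215–437), two caps at (326,212) and (379,205), and one cup at (265,212). The carton is at (123,230), the bin at (262,153), the steel tray at (356,147) and the cup tray at (509,238). The side view agrees.

```bash
cat > vis.py <<'E'
import cv2, numpy as np
from rig import robot
def ray(n,px,z):
    m=robot.camera_model(n);R=np.array(m["R"]);t=np.array(m["t"]);c=-R.T@t
    p=np.atleast_2d(np.array(px,float))
    d=np.c_[(p[:,0]-m["cx"])/m["fx"],(p[:,1]-m["cy"])/m["fy"],np.ones(len(p))]@R
    return c[:2]+d[:,:2]*((z-c[2])/d[:,2])[:,None]
def yaw(P,mod=90):  # rect yaw of a 4-corner world polygon, long edge if mod 180
    e=np.roll(P,-1,0)-P;l=np.hypot(*e.T)
    a=np.degrees(np.arctan2(e[:,1],e[:,0]));k=np.argmax(l);return (a[k]+45)%90-45
def rect(c,z,n="top"):
    P=ray(n,c.reshape(-1,2),z).astype(np.float32)*1000
    r=cv2.minAreaRect(P);B=cv2.boxPoints(r);e=np.roll(B,-1,0)-B
    return np.round(B.mean(0),1),np.round(np.sort(r[1]),1),round(float(yaw(B)),1)
def cnts(mask,amin):
    cs,_=cv2.findContours(mask.astype(np.uint8),cv2.RETR_EXTERNAL,cv2.CHAIN_APPROX_NONE)
    return [c for c in cs if cv2.contourArea(c)>amin]
def whites(img,thr=200,n="top"):
    m=(img.min(2)>thr)
    for c in sorted(cnts(m,150),key=lambda c:c[:,0,0].mean()):
        x,y,w,h=cv2.boundingRect(c);a=cv2.contourArea(c)
        print((x+w/2,y+h/2),"A",a,"box",*rect(c,.078,n),"cap",*rect(c,.016,n)[:2])
E
cat > m.py <<'E'
from vis import *
img=robot.camera("top"); hsv=cv2.cvtColor(img,cv2.COLOR_RGB2HSV)
for p in [(263,262),(437,258),(326,219),(265,212),(123,230),(73,230),(262,153),(356,147),(509,238),(474,238)]: print(p,img[p[1],p[0]],hsv[p[1],p[0]])
whites(img,185)
E
python3 m.py; python3 - <<'E'
import cv2
a=cv2.imread("pics/top0.png")[100:290,60:220];b=cv2.imread("pics/top0.png")[100:290,215:455]
s=cv2.imread("pics/side0.png")[135:335,290:380]
f=lambda i,h:cv2.resize(i,(int(i.shape[1]*h/i.shape[0]),h),interpolation=cv2.INTER_CUBIC)
o=cv2.hconcat([f(b,400),f(s,400)]);print(o.shape);cv2.imwrite("pics/crop1.png",o)
E
```

```text
(263, 262) [191 196 171] [ 36  33 196]
(437, 258) [193 194 171] [ 31  30 194]
(326, 219) [189 182 161] [ 23  38 189]
(265, 212) [154 134 142] [168  33 154]
(123, 230) [158 131  92] [ 18 107 158]
(73, 230) [148 120  86] [ 16 107 148]
(262, 153) [108 108 103] [ 30  12 108]
(356, 147) [149 143 134] [ 18  26 149]
(509, 238) [162 129  83] [ 17 124 162]
(474, 238) [158 127  84] [ 17 119 158]
(400, 685, 3)
```

View pics/crop1.png

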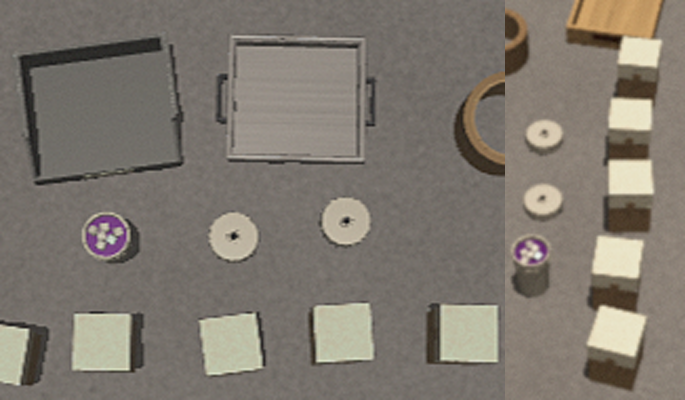

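The crop shows the corners of the steel tray and the bin, with the bin turned about 9°. The lids cover only the upper part of the boxes, and gaps between boxes are wide enough for the fingers.

```bash
cat > m.py <<'E'
from vis import *
img=robot.camera("top"); hsv=cv2.cvtColor(img,cv2.COLOR_RGB2HSV)
whites(img,150)
print("brown")
for c in cnts((hsv[...,1]>75)&(hsv[...,2]>90),1000): print(cv2.boundingRect(c),"carton",*rect(c,.036),"cuptray",*rect(c,.030))
print("purple")
for c in cnts(cv2.inRange(hsv,(125,60,40),(165,255,255)),60): print(cv2.boundingRect(c),*rect(c,.070)[:2])
f=lambda P,z:ray("top",np.array(P)/np.array([400/190]*2)+[215,100],z)*1000
print("steel",f([(230,37),(365,37),(367,161),(228,161)],.018).round(), f([(297.5,99)],.018))
a=f([(20,57),(161,39)],.045);b=f([(182,160),(37,183)],.022);print("bin",a.round(),b.round(),np.r_[a,b].mean(0))
E
python3 m.py
```

```text
(177.0, 345.5) A 306.0 box [289.2 264.2] [ 13.7 110.8] 17.4 cap [283.9 281.2] [ 14.5 117.6]
(213.0, 267.5) A 637.5 box [434.2 193.6] [49.9 50.7] -10.6 cap [437.7 206.2] [52.9 53.8]
(263.0, 262.5) A 645.0 box [440.9  98.5] [49.6 51.2] -1.7 cap [444.9 105.3] [52.7 54.3]
(325.0, 263.5) A 640.5 box [435.6 -18.7] [50.8 50.9] 5.9 cap [439.2 -19.1] [53.9 54. ]
(326.0, 212.0) A 343.0 box [534.5 -24.5] [40.4 40.8] -1.7 cap [544.2 -25.3] [42.9 43.3]
(378.5, 258.0) A 641.5 box [ 443.  -121.8] [49.7 51.5] -1.7 cap [ 447.  -128.5] [52.8 54.7]
(379.5, 205.0) A 340.0 box [ 545.  -127.9] [38.5 41. ] -2.3 cap [ 555.3 -135. ] [40.9 43.5]
(437.5, 258.5) A 640.0 box [ 438.9 -234. ] [49.3 50.3] -3.2 cap [ 442.7 -247.5] [52.3 53.4]
(545.5, 48.0) A 3422.0 box [ 850.5 -469.6] [ 95.8 152.8] 23.0 cap [ 879.5 -497.6] [101.7 162.1]
brown
(472, 205, 76, 66) carton [ 478.2 -389.5] [122.  145.6] -6.6 cuptray [ 478.8 -391.7] [122.7 146.4] -6.6
(587, 193, 53, 125) carton [ 438.  -597.4] [105. 246.] -1.8 cuptray [ 438.4 -600.7] [105.6 247.4] -1.8
(0, 188, 35, 151) carton [457.7 592.8] [ 68.9 300.1] 1.5 cuptray [458.2 596.3] [ 69.3 301.8] 1.5
(70, 183, 103, 92) carton [519.3 384.8] [179.3 203.7] 0.0 cuptray [520.2 387. ] [180.3 204.8] 0.0
(435, 134, 46, 45) carton [ 646.5 -295.4] [90.9 91.2] -1.8 cuptray [ 648. -297.] [91.5 91.7] -1.8
(10, 18, 102, 109) carton [849.8 512.8] [165.3 204.9] -14.3 cuptray [852.5 515.7] [166.3 206.1] -14.3
purple
(256, 203, 19, 19) [538.4  92.7] [35.  35.4]
steel [[ 741.  -29.]
 [ 737. -162.]
 [ 612. -158.]
 [ 617.  -23.]] [[676.31617168 -92.92983138]]
bin [[718. 174.]
 [732.  38.]] [[618.  22.]
 [600. 163.]] [667.04164389  99.16396599]
```

```bash
cat > go.py <<'E'
# go.py x y z [jaw_yaw_deg]  (mm): deltas in tool axes from the current pose
import sys, numpy as np
from rig import robot
from scipy.spatial.transform import Rotation as Ro
def rep(*targets):
    o=robot.get_obs();R=Ro.from_quat(o["tool_rot"]).as_matrix();p=o["position"]*1000
    jy=np.degrees(np.arctan2(R[1,1],R[0,1]))
    print("t",round(o["time"],2),"p",p.round(1),"jaw",round(jy,1),"down",R[:,0].round(3),"w",round(o["grip_width"]*1000,1),"F",o["ft_force"].round(2),"q6",o["q"][5].round(2))
    for t in targets:
        d=R.T@(np.array(t[:3],float)-p)
        s="tool delta %s rows %.1f"%(d.round(1),np.linalg.norm(d)/41.7)
        if len(t)>3: s+=" twist %.1f"%-((t[3]-jy+90)%180-90)
        print(t,s)
if __name__=="__main__":
    a=[float(v) for v in sys.argv[1:]];rep(a)
E
python3 - <<'E'
from go import rep
rep((434.5,194,222,-10.6),(434.5,194,222,79.4))
E
```

```text
t 0.2 p [165.8 602.1 221.9] jaw 74.6 down [-0.001 -0.001 -1.   ] w 87.0 F [ 0.48  0.72 -0.11] q6 -0.18
(434.5, 194, 222, -10.6) tool delta [ 3.000e-01 -3.221e+02  3.675e+02] rows 11.7 twist 85.2
(434.5, 194, 222, 79.4) tool delta [ 3.000e-01 -3.221e+02  3.675e+02] rows 11.7 twist -4.8
```

>>> carry_out(commands=[[[0.85, 0, -27, 31, -1], [0.85, 0, -27, 31, -1], [0.85, 0, -27, 31, -1], [0.85, 0, -27, 31, -1], [0.85, 0, -27, 31, -1], [0.85, 0, -27, 31, 0], [0.85, 0, -27, 31, 0], [0.85, 0, -27, 31, 0]]], force=25)

```text
time: 0.87
position: [0.3624, 0.3399, 0.2195]
tool_rot: [0.058, 0.705, -0.055, 0.704]
ft_force: [0.3, 0.1, 0.2]
grip_width: 0.0738
```

>>> carry_out(commands=[[[0.85, 0, -27, 31, 0], [0.85, 0, -27, 31, 0], [0.85, 0, -27, 31, 0], [0.85, 0, -15, 20, 0], [0.85, 0, 0, 0, 0]]])

```text
time: 1.28
position: [0.4652, 0.2183, 0.2194]
tool_rot: [0.06, 0.703, -0.058, 0.706]
ft_force: [-0.6, 0.2, -0.3]
grip_width: 0.074
```

```bash
python3 go.py 434.5 194 120 79.4;python3 go.py 434.5 194 40 79.4
```

```text
t 1.28 p [465.2 218.3 219.4] jaw 80.4 down [ 0.004  0.003 -1.   ] w 74.0 F [-0.59  0.16 -0.28] q6 -1.18
[434.5, 194.0, 120.0, 79.4] tool delta [ 99.2 -29.4 -26.6] rows 2.6 twist 1.0
t 1.28 p [465.2 218.3 219.4] jaw 80.4 down [ 0.004  0.003 -1.   ] w 74.0 F [-0.59  0.16 -0.28] q6 -1.18
[434.5, 194.0, 40.0, 79.4] tool delta [179.2 -29.7 -26.8] rows 4.4 twist 1.0
```

>>> carry_out(commands=[[[0.85, 30, -15, -13.5, 0.5], [0.85, 30, -15, -13.5, 0.5], [0.85, 39, 0, 0, 0], [0.85, 39, 0, 0, 0], [0.85, 39, 0, 0, 0], [0.85, 2, 0, 0, 0], [0.6, 0, 0, 0, 0], [0, 0, 0, 0, 0]]])

```text
time: 1.95
position: [0.439, 0.1943, 0.0364]
tool_rot: [0.07, 0.7, -0.065, 0.708]
ft_force: [-0.2, 0.7, -0.1]
grip_width: 0.0669
```

>>> carry_out(commands=[[[0, 0, 0, 0, 0], [0, 0, 0, 0, 0], [0, 0, 0, 0, 0]]])

```text
time: 2.2
position: [0.4414, 0.1955, 0.0425]
tool_rot: [0.07, 0.697, -0.064, 0.711]
ft_force: [-0.3, 0.1, -5.4]
grip_width: 0.0521
```

```bash
python3 go.py 434.5 194 140 79.4
```

```text
t 2.2 p [441.4 195.5  42.5] jaw 79.1 down [ 0.021  0.008 -1.   ] w 52.1 F [-0.34  0.08 -5.41] q6 -1.2
[434.5, 194.0, 140.0, 79.4] tool delta [-97.7  -1.6  -4.7] rows 2.3 twist -0.3
```

>>> carry_out(commands=[[[0, -20, 0, 0, 0], [0, -35, 0, 0, 0], [0, -35, 0, 0, 0], [0, -10, 0, 0, 0], [0, 0, 0, 0, 0], [0, 0, 0, 0, 0]]])

```text
time: 2.7
position: [0.4402, 0.1958, 0.1541]
tool_rot: [0.072, 0.692, -0.062, 0.715]
ft_force: [1.0, 0.0, -5.1]
grip_width: 0.0518
```

>>> carry_out(commands=[[[0, 0, 0, 0, 0], [0, 0, 0, 0, 0]]])

```text
time: 2.87
position: [0.4393, 0.1958, 0.1542]
tool_rot: [0.072, 0.692, -0.062, 0.715]
ft_force: [-1.2, -0.4, -5.6]
grip_width: 0.0517
```

```bash
python3 - <<'E'
from go import rep
import numpy as np
from rig import robot
from vis import *
F=[]
for i in range(4): img=robot.camera("top"); F.append(robot.get_obs()["ft_force"][2])
print(F)
rep((676,-93,140,90),(563,435,140,90)); cv2.imwrite("pics/top1.png",img[:,:,::-1]); whites(img,150)
E
```

```text
[np.float64(-4.389370029316016), np.float64(-5.996090457363861), np.float64(-5.262334690695369), np.float64(-5.610807642883174)]
t 3.07 p [439.3 195.7 153.5] jaw 79.1 down [ 0.033  0.011 -0.999] w 51.7 F [ 0.67 -0.45 -5.61] q6 -1.2
(676, -93, 140, 90) tool delta [  18.1 -239.1  286.5] rows 9.0 twist -10.9
(563, 435, 140, 90) tool delta [ 20.2 258.1  75.9] rows 6.5 twist -10.9
(272.5, 262.5) A 172.0 box [440.4  80.4] [15.2 49.7] -1.2 cap [444.3  86.1] [16.2 52.7]
(324.5, 263.5) A 683.5 box [435.6 -19.2] [51.1 52.4] 5.8 cap [439.2 -19.6] [54.2 55.6]
(326.0, 212.5) A 380.0 box [533.9 -24.3] [43.4 43.4] -15.8 cap [543.5 -25.1] [46.  46.1]
(355.5, 146.5) A 2797.5 box [662.  -86.2] [116.1 124.2] -2.5 cap [679.5 -90.7] [123.2 131.8]
(378.5, 258.0) A 689.0 box [ 443.  -121.5] [51.1 52.5] 1.3 cap [ 447.1 -128.1] [54.3 55.7]
(379.5, 205.0) A 376.0 box [ 545.  -127.9] [40.9 42.4] -1.8 cap [ 555.3 -135. ] [43.4 45. ]
(438.0, 258.0) A 695.5 box [ 439.1 -234.8] [51.3 51.4] -3.2 cap [ 442.9 -248.4] [54.4 54.6]
(482.5, 331.0) A 545.5 box [ 300.1 -310.9] [35.2 93.8] -1.6 cap [ 295.4 -329.2] [37.4 99.5]
(545.5, 48.0) A 3525.5 box [ 850.3 -469.6] [ 96.4 155.2] 22.9 cap [ 879.3 -497.5] [102.3 164.7]
```

View pics/top1.png

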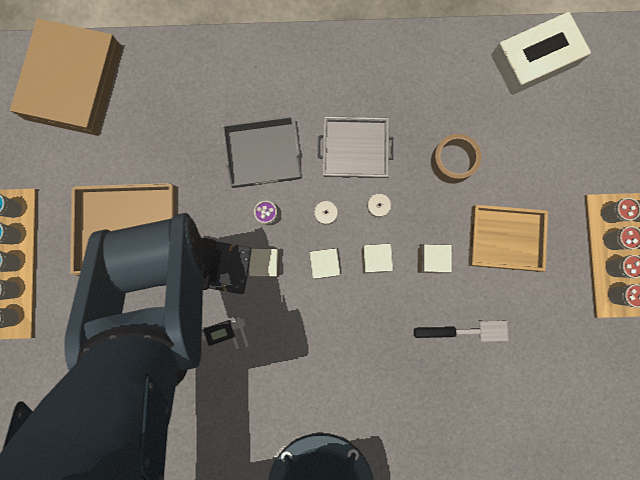

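The lifted box reads about −5.3 N, so roughly 540 g, which makes it the heavy one. The picture shows the other boxes unmoved. I'm taking it to the steel tray.

>>> carry_out(commands=[[[0, 0, 0, 0, -4], [0, 0, 0, 0, -4], [0, 0, -15, 14, 0], [0, 0, -28, 25, 0], [0, 0, -28, 25, 0], [0, 0, -28, 25, 0], [0, 0, -28, 25, 0], [0, 0, -28, 25, 0]]])

```text
time: 3.73
position: [0.5645, 0.0354, 0.1456]
tool_rot: [0.016, 0.705, -0.007, 0.709]
ft_force: [0.5, 0.4, -5.5]
grip_width: 0.0517
```

>>> carry_out(commands=[[[0, 0, -28, 25, 0], [0, 0, -28, 25, 0], [0, 0, -28, 25, 0], [0, 0, -24, 22, 0], [0, 0, -10, 10, 0], [0, 0, 0, 0, 0]]])

```text
time: 4.23
position: [0.6753, -0.1021, 0.135]
tool_rot: [0.018, 0.706, -0.01, 0.708]
ft_force: [0.3, 0.3, -4.1]
grip_width: 0.052
```

```bash
python3 go.py 676 -93 46 87
```

```text
t 4.23 p [ 675.3 -102.1  135. ] jaw 87.7 down [ 0.003  0.011 -1.   ] w 52.0 F [ 0.32  0.34 -4.11] q6 -1.86
[676.0, -93.0, 46.0, 87.0] tool delta [89.1  8.2  0.1] rows 2.1 twist 0.7
```

>>> carry_out(commands=[[[0, 15, 4, 0, 0], [0, 25, 4, 0, 0], [0, 25, 0, 0, 0], [0, 15, 0, 0, 0], [0, 4, 0, 0, 0], [0, 0, 0, 0, 0]]])

```text
time: 4.73
position: [0.6739, -0.0923, 0.0449]
tool_rot: [0.019, 0.708, -0.01, 0.706]
ft_force: [0.3, -3.4, 8.7]
grip_width: 0.0519
```

```bash
python3 go.py 676 -93 42 87
```

```text
t 4.73 p [673.9 -92.3  44.9] jaw 87.6 down [-0.002  0.013 -1.   ] w 51.9 F [ 0.27 -3.37  8.72] q6 -1.84
[676.0, -93.0, 42.0, 87.0] tool delta [ 2.9 -0.6  2.2] rows 0.1 twist 0.6
```

>>> carry_out(commands=[[[0.8, 0, 0, 0, 0], [0.8, 0, 0, 0, 0], [0.8, 0, 0, 0, 0], [0.8, -20, 0, 0, 0], [0.8, -40, 0, 0, 0], [0.8, -40, 0, 0, 0], [0.8, -40, 0, 0, 0], [0.8, 0, 0, 0, 0]]])

```text
time: 5.4
position: [0.6733, -0.0906, 0.1921]
tool_rot: [0.02, 0.709, -0.008, 0.705]
ft_force: [1.7, -0.6, 0.2]
grip_width: 0.0699
```

```bash
cat > look.py <<'E'
from vis import *; from go import rep; import sys
img=robot.camera("top"); hsv=cv2.cvtColor(img,cv2.COLOR_RGB2HSV); whites(img,150)
a=sys.argv[1:]
rep(*[tuple(float(v) for v in s.split(",")) for s in a])
cv2.imwrite("pics/last.png",img[:,:,::-1])
E
python3 look.py 439,-234.5,120,87 443,-121.5,120,88 436,-19,120,96
```

```text
(51.5, 396.0) A 9921.0 box [172.3 543.1] [172.  333.3] 22.8 cap [159.8 577.1] [182.5 353.7]
(166.0, 116.5) A 39278.0 box [739.  290.2] [470.7 662.8] -1.9 cap [761.2 308.7] [499.5 703.3]
(256.0, 158.5) A 896.5 box [648.1 106.4] [ 96.1 104.4] 3.8 cap [664.7 113.7] [102.  110.8]
(275.0, 11.5) A 1935.0 box [943.7  65.3] [ 46.4 230.9] -1.9 cap [978.4  70.1] [ 49.3 245. ]
(450.0, 240.0) A 100682.0 box [ 501.2 -273.6] [696.6 950.4] -5.3 cap [ 508.8 -289.6] [ 739.3 1008.6]
(629.0, 209.0) A 375.5 box [ 522.7 -605.3] [40.  44.6] -5.3 cap [ 531.6 -641.6] [42.5 47.3]
t 5.45 p [671.5 -89.9 188.8] jaw 87.7 down [-0.01   0.017 -1.   ] w 69.6 F [-0.61 -0.53  0.58] q6 -1.84
(439.0, -234.5, 120.0, 87.0) tool delta [  68.6 -154.8 -225.9] rows 6.8 twist 0.7
(443.0, -121.5, 120.0, 88.0) tool delta [  70.5  -41.8 -226.4] rows 5.8 twist -0.3
(436.0, -19.0, 120.0, 96.0) tool delta [  72.4   60.4 -237.4] rows 6.1 twist -8.3
```

>>> carry_out(commands=[[[0.85, 5, -7, -36, 0], [0.85, 12, -7, -38, 0], [0.85, 12, -7, -38, 0], [0.85, 12, -7, -38, 0], [0.85, 12, -7, -38, 0], [0.85, 8, -5, -28, 0], [0.85, 0, 0, -8, 0], [0.85, 0, 0, 0, 0]]])

```text
time: 6.12
position: [0.4348, -0.1151, 0.1244]
tool_rot: [0.02, 0.71, -0.005, 0.704]
ft_force: [0.6, 0.4, -0.2]
grip_width: 0.0741
```

```bash
sed -i 's/    m=(img.min(2)>thr)/    g=img.min(2).astype(float); g*=110\/np.median(g); m=g>thr/' vis.py; sed -i 's/whites(img,150)/whites(img,140)/' look.py
python3 look.py 443,-121.5,38,88;cp pics/last.png pics/top2.png
```

```text
(263.0, 262.5) A 681.5 box [441.   98.4] [49.6 51.7] -1.7 cap [444.9 105.2] [52.7 54.9]
(325.5, 212.5) A 373.5 box [533.6 -23.6] [42.3 42.8] -1.8 cap [543.2 -24.2] [44.9 45.4]
(355.0, 148.0) A 2531.5 box [659.  -85.9] [100.9 110.5] -3.4 cap [676.3 -90.4] [107.  117.3]
(494.5, 331.0) A 466.5 box [ 299.4 -333. ] [35.2 48.7] -1.6 cap [ 294.7 -352.6] [37.4 51.7]
(545.5, 48.0) A 3510.5 box [ 850.4 -469.7] [ 96.3 154.8] 23.0 cap [ 879.4 -497.7] [102.2 164.3]
t 6.17 p [ 435.6 -115.1  124.4] jaw 88.0 down [-0.007  0.022 -1.   ] w 74.2 F [-0.17  0.68 -0.12] q6 -2.07
(443.0, -121.5, 38.0, 88.0) tool delta [86.2 -7.9  8.3] rows 2.1 twist -0.0
```

View pics/top2.png

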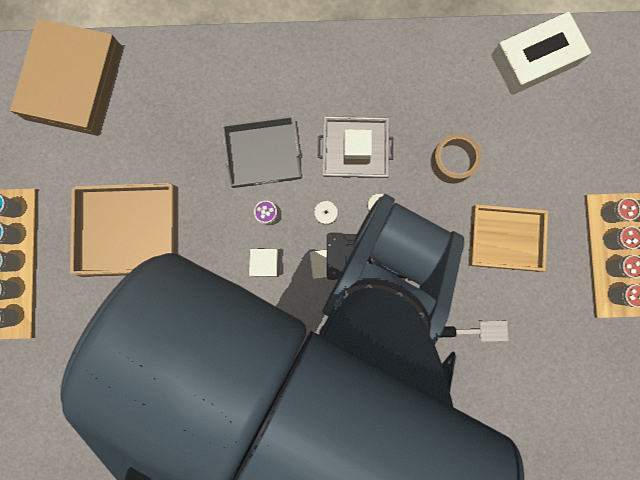

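The heavy box stands in the steel tray at (358,143). I'm descending onto the next box.

>>> carry_out(commands=[[[0.85, 5, -4, 4, 0], [0.85, 20, -4, 4, 0], [0.85, 30, 0, 0, 0], [0.85, 26, 0, 0, 0], [0.85, 4, 0, 0, 0], [0, 0, 0, 0, 0], [0, 0, 0, 0, 0], [0, 0, 0, 0, 0]]])

```text
time: 6.83
position: [0.4599, -0.1279, 0.0368]
tool_rot: [0.015, 0.702, -0.007, 0.712]
ft_force: [0.7, 1.4, -0.1]
grip_width: 0.0611
```

>>> carry_out(commands=[[[0, 0, 0, 0, 0], [0, 0, 0, 0, 0], [0, -20, 0, 0, 0], [0, -35, 0, 0, 0], [0, -35, 0, 0, 0], [0, -15, 0, 0, 0], [0, 0, 0, 0, 0], [0, 0, 0, 0, 0]]])

```text
time: 7.5
position: [0.4596, -0.1294, 0.151]
tool_rot: [0.013, 0.699, -0.008, 0.715]
ft_force: [0.5, -0.5, -2.1]
grip_width: 0.0519
```

```bash
python3 look.py 563,435,160,90
```

```text
(263.0, 262.5) A 682.5 box [441.   98.4] [49.6 51.7] -1.7 cap [444.9 105.2] [52.7 54.9]
(325.5, 212.5) A 370.5 box [533.6 -23.6] [42.3 42.8] -1.8 cap [543.2 -24.2] [44.9 45.4]
(324.5, 261.5) A 326.0 box [447.9 -24.6] [35.9 68.4] -29.9 cap [452.3 -25.4] [38.1 72.5]
(355.0, 148.0) A 2482.0 box [659.  -85.9] [100.9 110.5] -3.4 cap [676.3 -90.4] [107.  117.3]
(494.5, 331.0) A 466.0 box [ 299.4 -333. ] [35.2 49. ] -1.6 cap [ 294.7 -352.7] [37.4 52. ]
(545.5, 48.0) A 3507.5 box [ 850.4 -469.7] [ 96.3 154.9] 23.0 cap [ 879.4 -497.7] [102.2 164.3]
t 7.55 p [ 459.6 -129.4  150.7] jaw 88.3 down [ 0.021  0.006 -1.   ] w 51.8 F [-0.49 -0.36 -1.89] q6 -2.08
(563.0, 435.0, 160.0, 90.0) tool delta [ -3.7 567.2  86.6] rows 13.8 twist -1.7
```

>>> carry_out(commands=[[[0, 0, 20, 4, 0], [0, 0, 38, 7, 0], [0, 0, 38, 7, 0], [0, 0, 38, 7, 0], [0, 0, 38, 7, 0], [0, 0, 38, 7, 0], [0, 0, 38, 7, 0], [0, 0, 38, 7, 0]]])

```text
time: 8.22
position: [0.5189, 0.1579, 0.1414]
tool_rot: [0.018, 0.706, -0.015, 0.708]
ft_force: [0.4, -0.9, -1.9]
grip_width: 0.0522
```

>>> carry_out(commands=[[[0, 0, 38, 7, 0], [0, 0, 38, 7, 0], [0, 0, 38, 7, 0], [0, 0, 38, 7, 0], [0, 0, 38, 7, 0], [0, 0, 38, 7, 0], [0, 0, 20, 4, 0], [0, 0, 0, 0, 0]]])

```text
time: 8.88
position: [0.5674, 0.4223, 0.1203]
tool_rot: [0.012, 0.715, -0.015, 0.699]
ft_force: [0.6, 0.1, -1.0]
grip_width: 0.052
```

```bash
python3 look.py 579,435,46,90
```

```text
(263.0, 262.5) A 682.5 box [441.   98.4] [49.6 51.7] -1.7 cap [444.9 105.2] [52.7 54.9]
(325.0, 263.5) A 673.0 box [435.6 -19.2] [51.  52.3] 5.9 cap [439.2 -19.6] [54.1 55.5]
(325.5, 212.5) A 371.0 box [533.6 -23.6] [42.3 42.8] -1.8 cap [543.2 -24.2] [44.9 45.4]
(355.0, 148.0) A 2265.5 box [659.  -85.9] [100.9 110.5] -3.4 cap [676.3 -90.4] [107.  117.3]
(379.5, 205.0) A 367.5 box [ 545.  -127.9] [40.9 42.4] -1.8 cap [ 555.3 -135. ] [43.4 45. ]
(438.0, 258.5) A 692.5 box [ 438.8 -234.9] [50.4 51.4] -2.9 cap [ 442.6 -248.5] [53.5 54.6]
(494.5, 331.0) A 462.0 box [ 299.4 -333.1] [35.2 48.5] -1.6 cap [ 294.7 -352.7] [37.4 51.5]
(545.5, 48.0) A 3507.5 box [ 850.4 -469.7] [ 96.3 154.8] 23.0 cap [ 879.4 -497.7] [102.2 164.3]
t 8.93 p [566.2 420.3 119.5] jaw 87.8 down [-0.025 -0.005 -1.   ] w 51.8 F [-0.11 -0.51 -2.21] q6 -1.06
(579.0, 435.0, 46.0, 90.0) tool delta [73.1 15.6 14.1] rows 1.8 twist -2.2
```

>>> carry_out(commands=[[[0, 0, 15, 13, -2], [0, 0, 0, 0, 0], [0, 15, 0, 0, 0], [0, 20, 0, 0, 0], [0, 10, 0, 0, 0], [0, 0, 0, 0, 0]]])

```text
time: 9.43
position: [0.5722, 0.4246, 0.0623]
tool_rot: [-0.005, 0.722, -0.008, 0.692]
ft_force: [-0.8, 0.1, -2.3]
grip_width: 0.052
```

```bash
python3 go.py 579 435 43 90
```

```text
t 9.43 p [572.2 424.6  62.3] jaw 89.7 down [-0.043 -0.018 -0.999] w 52.0 F [-0.75  0.11 -2.25] q6 -1.09
[579.0, 435.0, 43.0, 90.0] tool delta [18.8 10.8  7.6] rows 0.6 twist -0.3
```

>>> carry_out(commands=[[[0, 0, 6, 4, 0], [0, 0, 6, 4, 0], [0, 0, 3, 2, 0], [0, 5, 0, 0, 0], [0, 5, 0, 0, 0], [0, 4, 0, 0, 0], [0, 3, 0, 0, 0], [0, 0, 0, 0, 0]]])

```text
time: 10.1
position: [0.5839, 0.4388, 0.0449]
tool_rot: [-0.004, 0.722, -0.009, 0.692]
ft_force: [-0.6, 0.9, -2.4]
grip_width: 0.0517
```

```bash
python3 go.py 579 435 43 90
```

```text
t 10.1 p [583.9 438.8  44.9] jaw 89.6 down [-0.042 -0.018 -0.999] w 51.7 F [-0.65  0.85 -2.41] q6 -1.07
[579.0, 435.0, 43.0, 90.0] tool delta [ 2.2 -3.7 -4.8] rows 0.2 twist -0.4
```

>>> carry_out(commands=[[[0, 2, 0, -2, 0], [0, 2, 0, -2, 0], [0, 2, 0, 0, 0], [0, 1, 0, 0, 0], [0, 0, 0, 0, 0]]])

```text
time: 10.52
position: [0.582, 0.4389, 0.0435]
tool_rot: [-0.003, 0.719, -0.008, 0.695]
ft_force: [0.8, 0.2, -1.4]
grip_width: 0.0519
```

```bash
python3 go.py 579 435 43 90
```

```text
t 10.52 p [582.  438.9  43.5] jaw 89.6 down [-0.035 -0.017 -0.999] w 51.9 F [ 0.78  0.19 -1.42] q6 -1.07
[579.0, 435.0, 43.0, 90.0] tool delta [ 0.7 -4.  -2.9] rows 0.1 twist -0.4
```

>>> carry_out(commands=[[[0, 3, 0, 0, 0], [0, 3, 0, 0, 0], [0, 0, 0, 0, 0]]])

```text
time: 10.77
position: [0.5823, 0.4392, 0.0439]
tool_rot: [-0.003, 0.719, -0.008, 0.695]
ft_force: [0.4, 0.0, -1.4]
grip_width: 0.0518
```

>>> carry_out(commands=[[[0.75, 0, 0, 0, 0], [0.75, 0, 0, 0, 0], [0.75, -5, 0, 0, 0], [0.75, -20, 0, 0, 0], [0.75, -35, 0, 0, 0], [0.75, -40, 0, 0, 0], [0.75, -40, 0, 0, 0], [0.75, -20, 0, 0, 0]]])

```text
time: 11.43
position: [0.5835, 0.4398, 0.1993]
tool_rot: [-0.007, 0.725, -0.011, 0.689]
ft_force: [0.6, 0.9, 0.8]
grip_width: 0.0652
```

```bash
python3 look.py 441,98.4,200,88; cp pics/last.png pics/top3.png; python3 -c "
from vis import *
cv2.imwrite('pics/side3.png',robot.camera('side')[:,:,::-1])"
```

```text
(80.0, 208.5) A 205.0 box [556.1 450.2] [32.3 36.7] 1.1 cap [567.1 478.5] [34.2 39. ]
(263.0, 262.5) A 680.5 box [441.   98.4] [49.6 51.7] -1.7 cap [444.9 105.2] [52.7 54.9]
(325.0, 263.5) A 672.0 box [435.6 -19.2] [51.  52.3] 5.9 cap [439.2 -19.6] [54.1 55.5]
(325.5, 212.5) A 371.5 box [533.6 -23.6] [42.3 42.8] -1.8 cap [543.2 -24.2] [44.9 45.4]
(355.0, 149.5) A 1614.0 box [656.3 -85.7] [ 95.5 110.5] -3.4 cap [673.4 -90.2] [101.4 117.3]
(379.5, 205.0) A 366.5 box [ 545.  -127.9] [40.9 42.4] -1.8 cap [ 555.3 -135. ] [43.4 45. ]
(438.0, 258.5) A 691.5 box [ 438.8 -234.9] [50.3 51.4] -2.9 cap [ 442.6 -248.5] [53.3 54.6]
(494.5, 331.0) A 427.0 box [ 299.4 -333. ] [35.2 48.7] -1.6 cap [ 294.7 -352.6] [37.4 51.7]
(545.5, 48.0) A 3504.0 box [ 850.3 -469.6] [ 96.3 154.7] 23.0 cap [ 879.3 -497.6] [102.2 164.2]
t 11.48 p [585.2 440.8 203. ] jaw 89.6 down [-0.045 -0.022 -0.999] w 65.1 F [0.82 0.7  2.62] q6 -1.07
(441.0, 98.4, 200.0, 88.0) tool delta [  16.9 -343.2 -141.5] rows 8.9 twist 1.6
```

View pics/side3.png

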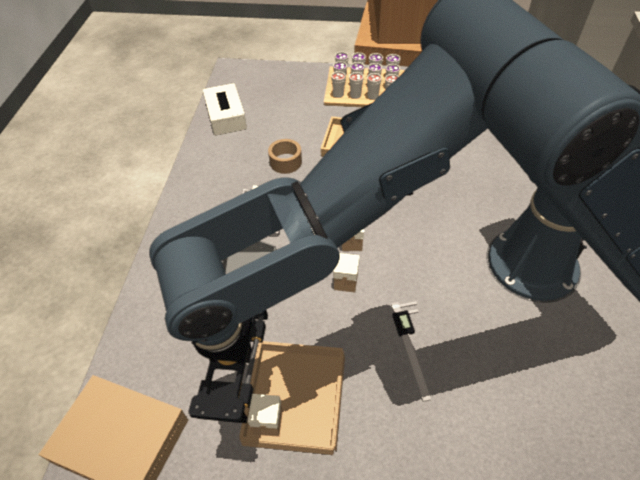

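The side view shows the first light box upright in the carton at (265,412). Next is the box at (441,98).

>>> carry_out(commands=[[[0.85, 0, -20, -8, 1.5], [0.85, 0, -38, -15, 0], [0.85, 0, -38, -16, 0], [0.85, 0, -38, -16, 0], [0.85, 0, -38, -16, 0], [0.85, 0, -38, -16, 0], [0.85, 0, -38, -16, 0], [0.85, 0, -38, -16, 0]]])

```text
time: 12.2
position: [0.4534, 0.1611, 0.2034]
tool_rot: [0.001, 0.724, -0.015, 0.689]
ft_force: [0.1, -0.4, -0.2]
grip_width: 0.0738
```

>>> carry_out(commands=[[[0.85, 0, -35, -14, 0], [0.85, 0, -15, -6, 0], [0.85, 0, -5, -2, 0], [0.85, 0, 0, 0, 0]]])

```text
time: 12.53
position: [0.4206, 0.0993, 0.2026]
tool_rot: [0.002, 0.729, -0.018, 0.685]
ft_force: [-0.5, 0.7, 0.4]
grip_width: 0.0738
```

```bash
python3 look.py 441,98.4,130,88 441,98.4,36,88| tail -3
```

```text
t 12.58 p [421.   99.9 202.6] jaw 88.4 down [-0.062 -0.022 -0.998] w 73.5 F [-0.06  0.29 -0.2 ] q6 -1.54
(441.0, 98.4, 130.0, 88.0) tool delta [71.2  0.8 24.4] rows 1.8 twist 0.4
(441.0, 98.4, 36.0, 88.0) tool delta [165.    3.   30.2] rows 4.0 twist 0.4
```

>>> carry_out(commands=[[[0.85, 15, 0, 5, 0], [0.85, 25, 0, 8, 0], [0.85, 20, 0, 5, 0], [0.85, 10, 0, 0, 0], [0.85, 0, 0, 0, 0]]])

```text
time: 13.0
position: [0.4422, 0.1035, 0.1288]
tool_rot: [0.001, 0.725, -0.016, 0.688]
ft_force: [-0.5, -1.0, 0.0]
grip_width: 0.0741
```

```bash
python3 look.py 441,98.4,130,88 441,98.4,36,88| tail -3
```

```text
t 13.05 p [442.7 103.5 129.5] jaw 88.7 down [-0.051 -0.019 -0.999] w 74.2 F [ 0.99 -0.31  0.15] q6 -1.53
(441.0, 98.4, 130.0, 88.0) tool delta [-0.3 -5.2 -1.6] rows 0.1 twist 0.7
(441.0, 98.4, 36.0, 88.0) tool delta [93.5 -3.2  3.1] rows 2.2 twist 0.7
```

>>> carry_out(commands=[[[0.85, 15, -3, 0, 0], [0.85, 25, -3, 0, 0], [0.85, 25, 0, 0, 0], [0.85, 20, 0, 0, 0], [0.85, 8, 0, 0, 0], [0.85, 0, 0, 0, 0], [0, 0, 0, 0, 0], [0, 0, 0, 0, 0]]])

```text
time: 13.72
position: [0.4489, 0.1016, 0.0378]
tool_rot: [-0.001, 0.718, -0.012, 0.696]
ft_force: [0.5, 0.5, -0.5]
grip_width: 0.0668
```

>>> carry_out(commands=[[[0, 0, 0, 0, 0], [0, 0, 0, 0, 0], [0, 0, 0, 0, 0], [0, -10, 0, 0, 0], [0, -35, 0, 0, 0], [0, -35, 0, 0, 0], [0, -35, 0, 0, 0], [0, -10, 0, 0, 0]]])

```text
time: 14.38
position: [0.4522, 0.1043, 0.1688]
tool_rot: [-0.001, 0.719, -0.012, 0.695]
ft_force: [0.9, 0.2, -1.3]
grip_width: 0.052
```

```bash
python3 look.py 565,339,160,90
```

```text
(84.0, 203.5) A 641.5 box [565.6 442.7] [51.1 52.2] 1.1 cap [577.2 470.5] [54.2 55.4]
(325.5, 263.5) A 598.0 box [435.5 -19.2] [50.9 52.2] 6.2 cap [439.1 -19.6] [54.  55.4]
(325.5, 212.5) A 369.0 box [533.6 -23.6] [42.3 42.8] -1.8 cap [543.2 -24.2] [44.9 45.4]
(355.0, 150.5) A 832.0 box [653.5 -85.6] [ 89.8 110.5] -3.4 cap [670.4 -90. ] [ 95.3 117.3]
(361.5, 141.0) A 639.5 box [672.4 -98. ] [57.9 62.2] -2.0 cap [ 690.5 -103.2] [61.5 66. ]
(379.5, 205.0) A 364.5 box [ 545.  -127.9] [40.9 42.4] -1.8 cap [ 555.3 -135. ] [43.4 45. ]
(438.0, 258.5) A 687.5 box [ 438.8 -234.9] [50.3 51.4] -2.9 cap [ 442.6 -248.5] [53.3 54.6]
(494.5, 331.0) A 362.0 box [ 299.4 -333. ] [35.2 48.5] -1.6 cap [ 294.7 -352.6] [37.4 51.4]
(545.5, 48.0) A 3499.0 box [ 850.4 -469.6] [ 96.3 154.7] 23.0 cap [ 879.4 -497.6] [102.2 164.2]
t 14.43 p [452.5 104.3 169.1] jaw 89.1 down [-0.033 -0.018 -0.999] w 51.8 F [ 1.55 -0.28 -1.78] q6 -1.54
(565.0, 339.0, 160.0, 90.0) tool delta [  1.2 236.5 109. ] rows 6.2 twist -0.9
```

>>> carry_out(commands=[[[0, 0, 15, 7, 0], [0, 0, 34, 17, 0], [0, 0, 35, 17, 0], [0, 0, 35, 17, 0], [0, 0, 35, 17, 0], [0, 0, 35, 17, 0], [0, 0, 30, 15, 0], [0, 0, 15, 8, 0]]])

```text
time: 15.1
position: [0.5689, 0.3414, 0.157]
tool_rot: [0.001, 0.721, -0.016, 0.693]
ft_force: [-0.0, 0.5, -1.7]
grip_width: 0.0518
```

>>> carry_out(commands=[[[0, 0, 5, 3, 0], [0, 0, 0, 0, 0], [0, 0, 0, 0, 0]]])

```text
time: 15.35
position: [0.5708, 0.3493, 0.1522]
tool_rot: [-0.001, 0.722, -0.015, 0.691]
ft_force: [-0.3, -0.5, -1.1]
grip_width: 0.0514
```

```bash
python3 go.py 572 337 45 90
```

```text
t 15.35 p [570.8 349.3 152.2] jaw 88.9 down [-0.044 -0.022 -0.999] w 51.4 F [-0.26 -0.5  -1.15] q6 -1.17
[572.0, 337.0, 45.0, 90.0] tool delta [107.3  -9.8   6.2] rows 2.6 twist -1.1
```

>>> carry_out(commands=[[[0, 15, -5, 2, 0], [0, 25, -5, 3, 0], [0, 25, -2, 0, 0], [0, 20, 0, 0, 0], [0, 12, 0, 0, 0], [0, 8, 0, 0, 0], [0, 0, 0, 0, 0]]])

```text
time: 15.93
position: [0.5668, 0.324, 0.0455]
tool_rot: [0.001, 0.724, -0.019, 0.69]
ft_force: [0.5, 0.5, -0.8]
grip_width: 0.0517
```

```bash
python3 go.py 572 337 43 90
```

```text
t 15.93 p [566.8 324.   45.5] jaw 88.4 down [-0.049 -0.025 -0.998] w 51.7 F [ 0.46  0.51 -0.75] q6 -1.19
[572.0, 337.0, 43.0, 90.0] tool delta [ 2.  13.2  5. ] rows 0.3 twist -1.6
```

>>> carry_out(commands=[[[0, -2, 5, 0, 0], [0, 0, 6, 0, 0], [0, 3, 3, 0, 0], [0, 5, 0, 0, 0], [0, 4, 0, 0, 0], [0, 0, 0, 0, 0]]])

```text
time: 16.43
position: [0.5694, 0.3387, 0.0464]
tool_rot: [-0.0, 0.722, -0.019, 0.692]
ft_force: [-0.0, 0.6, -1.3]
grip_width: 0.0517
```

```bash
python3 go.py 572 337 43 90
```

```text
t 16.43 p [569.4 338.7  46.4] jaw 88.6 down [-0.042 -0.026 -0.999] w 51.7 F [-0.01  0.61 -1.28] q6 -1.17
[572.0, 337.0, 43.0, 90.0] tool delta [ 3.3 -1.5  2.8] rows 0.1 twist -1.4
```

>>> carry_out(commands=[[[0, 6, 0, 0, 0], [0, 6, 0, 0, 0], [0, 0, 0, 0, 0], [0, 0, 0, 0, 0]]])

```text
time: 16.77
position: [0.5734, 0.3408, 0.0461]
tool_rot: [-0.001, 0.717, -0.016, 0.697]
ft_force: [0.5, -0.7, -1.3]
grip_width: 0.0517
```

>>> carry_out(commands=[[[0.75, 0, 0, 0, 0], [0.75, 0, 0, 0, 0], [0.75, -5, 0, 0, 0], [0.75, -20, 0, 0, 0], [0.75, -35, 0, 0, 0], [0.75, -40, 0, 0, 0], [0.75, -40, 0, 0, 0], [0.75, -20, 0, 0, 0]]])

```text
time: 17.43
position: [0.5734, 0.3438, 0.2002]
tool_rot: [-0.004, 0.724, -0.019, 0.689]
ft_force: [1.0, 0.6, 0.9]
grip_width: 0.0654
```

```bash
python3 look.py 435.6,-19.2,200,96
```

```text
(87.0, 205.0) A 334.0 box [563.3 436.9] [38.6 46.9] 3.7 cap [574.7 464.4] [41.  49.8]
(147.5, 355.5) A 154.0 box [271.8 317.6] [14.1 46. ] 16.7 cap [265.4 337.8] [15.  48.8]
(324.5, 263.5) A 673.5 box [435.6 -19.2] [51.1 52.2] 6.2 cap [439.2 -19.6] [54.2 55.4]
(325.5, 212.5) A 370.0 box [533.6 -23.6] [42.3 42.8] -1.8 cap [543.2 -24.2] [44.9 45.4]
(355.0, 148.0) A 1709.5 box [659.  -85.9] [100.9 110.5] -3.4 cap [676.3 -90.4] [107.  117.3]
(379.5, 205.0) A 364.5 box [ 545.  -127.9] [40.9 42.4] -1.8 cap [ 555.3 -135. ] [43.4 45. ]
(438.0, 258.5) A 691.5 box [ 438.8 -234.9] [50.3 51.4] -2.9 cap [ 442.6 -248.5] [53.3 54.6]
(482.5, 331.0) A 525.5 box [ 300.1 -310.7] [35.2 93.3] -1.6 cap [ 295.4 -328.9] [37.4 99. ]
(545.5, 48.0) A 3506.0 box [ 850.4 -469.7] [ 96.3 154.9] 23.0 cap [ 879.4 -497.7] [102.2 164.3]
t 17.48 p [575.3 344.6 203.6] jaw 88.8 down [-0.044 -0.029 -0.999] w 65.1 F [1.24 0.46 2.32] q6 -1.17
(435.6, -19.2, 200.0, 96.0) tool delta [  20.3 -366.3 -131.4] rows 9.3 twist -7.2
```

>>> carry_out(commands=[[[0.85, 0, 0, 0, -3.6], [0.85, 0, -15, -7, -3.6], [0.85, 0, -36, -18, 0], [0.85, 0, -36, -18, 0], [0.85, 0, -36, -18, 0], [0.85, 0, -36, -18, 0], [0.85, 0, -36, -18, 0], [0.85, 0, -36, -18, 0]]])

```text
time: 18.15
position: [0.4878, 0.1041, 0.2134]
tool_rot: [-0.051, 0.717, 0.037, 0.694]
ft_force: [0.2, -0.6, -0.0]
grip_width: 0.074
```

>>> carry_out(commands=[[[0.85, 0, -36, -18, 0], [0.85, 0, -36, -18, 0], [0.85, 0, -28, -14, 0], [0.85, 0, -12, -6, 0], [0.85, 0, -4, -2, 0], [0.85, 0, 0, 0, 0]]])

```text
time: 18.65
position: [0.4383, -0.0282, 0.2163]
tool_rot: [-0.048, 0.719, 0.034, 0.693]
ft_force: [0.2, -0.1, -0.2]
grip_width: 0.0745
```

```bash
python3 look.py 435.6,-19.2,120,96 435.6,-19.2,36,96 | tail -3
```

```text
t 18.7 p [438.5 -27.7 216.3] jaw 96.8 down [-0.035 -0.022 -0.999] w 73.8 F [-0.38 -0.14  0.13] q6 -1.96
(435.6, -19.2, 120.0, 96.0) tool delta [96.1 10.5  1.7] rows 2.3 twist 0.8
(435.6, -19.2, 36.0, 96.0) tool delta [180.   12.    4.8] rows 4.3 twist 0.8
```

>>> carry_out(commands=[[[0.85, 15, 4, -2, 0], [0.85, 30, 4, -3, 0], [0.85, 30, 3, -3, 0], [0.85, 15, 0, -1, 0], [0.85, 5, 0, 0, 0], [0.85, 0, 0, 0, 0]]])

```text
time: 19.2
position: [0.4317, -0.0141, 0.1192]
tool_rot: [-0.052, 0.715, 0.037, 0.697]
ft_force: [-0.6, -1.6, 0.9]
grip_width: 0.0742
```

```bash
python3 look.py 435.6,-19.2,36,96 | tail -2
```

```text
t 19.25 p [432.  -14.3 119.7] jaw 97.2 down [-0.023 -0.023 -0.999] w 73.8 F [ 0.54  0.76 -0.42] q6 -1.93
(435.6, -19.2, 36.0, 96.0) tool delta [83.7 -3.7  5.1] rows 2.0 twist 1.2
```

>>> carry_out(commands=[[[0.85, 15, -3, 0, 1], [0.85, 25, -1, 0, 0], [0.85, 25, 0, 0, 0], [0.85, 14, 0, 0, 0], [0.85, 5, 0, 0, 0], [0.85, 0, 0, 0, 0], [0, 0, 0, 0, 0], [0, 0, 0, 0, 0]]])

```text
time: 19.92
position: [0.4441, -0.02, 0.0404]
tool_rot: [-0.05, 0.706, 0.03, 0.706]
ft_force: [0.8, -0.1, 0.4]
grip_width: 0.0667
```

>>> carry_out(commands=[[[0, 0, 0, 0, 0], [0, 0, 0, 0, 0], [0, 0, 0, 0, 0], [0, -10, 0, 0, 0], [0, -35, 0, 0, 0], [0, -35, 0, 0, 0], [0, -35, 0, 0, 0], [0, -10, 0, 0, 0]]])

```text
time: 20.58
position: [0.4424, -0.0157, 0.1703]
tool_rot: [-0.05, 0.708, 0.03, 0.704]
ft_force: [1.4, -0.1, -1.7]
grip_width: 0.0519
```

```bash
python3 look.py 485,435,160,90
```

```text
(84.0, 203.5) A 642.5 box [565.6 442.7] [51.1 52.2] 1.1 cap [577.2 470.5] [54.2 55.4]
(135.5, 202.5) A 641.0 box [564.4 342.9] [50.5 51.2] 0.2 cap [575.9 364.6] [53.5 54.3]
(170.5, 348.0) A 473.0 box [285.7 274.9] [ 14.6 135.6] 17.5 cap [280.1 292.5] [ 15.5 143.8]
(355.0, 148.0) A 1840.5 box [659.  -85.9] [100.9 110.5] -3.4 cap [676.3 -90.4] [107.  117.3]
(379.5, 205.0) A 365.5 box [ 545.  -127.9] [40.9 42.4] -1.8 cap [ 555.3 -135. ] [43.4 45. ]
(438.0, 258.5) A 691.5 box [ 438.8 -234.9] [50.4 51.4] -2.9 cap [ 442.6 -248.5] [53.5 54.6]
(494.5, 331.0) A 420.0 box [ 299.4 -333. ] [35.2 48.7] -1.6 cap [ 294.7 -352.6] [37.4 51.6]
(545.5, 48.0) A 3505.0 box [ 850.3 -469.6] [ 96.3 154.7] 23.0 cap [ 879.3 -497.6] [102.2 164.2]
t 20.63 p [442.7 -15.7 170.6] jaw 96.5 down [-0.002 -0.028 -1.   ] w 52.2 F [ 0.6  -0.56 -1.35] q6 -1.93
(485.0, 435.0, 160.0, 90.0) tool delta [ -2.1 443.2  92.8] rows 10.9 twist 6.5
```

>>> carry_out(commands=[[[0, 0, 0, 0, 3.3], [0, 0, 15, 1, 3.3], [0, 0, 37, 3, 0], [0, 0, 37, 4, 0], [0, 0, 37, 4, 0], [0, 0, 37, 4, 0], [0, 0, 37, 4, 0], [0, 0, 37, 4, 0]]])

```text
time: 21.3
position: [0.4667, 0.2222, 0.1609]
tool_rot: [-0.004, 0.708, -0.02, 0.706]
ft_force: [0.7, -0.4, -2.2]
grip_width: 0.0522
```

>>> carry_out(commands=[[[0, 0, 37, 4, 0], [0, 0, 37, 4, 0], [0, 0, 37, 4, 0], [0, 0, 37, 4, 0], [0, 0, 37, 3, 0], [0, 0, 20, 0, 0], [0, 0, 8, 0, 0], [0, 0, 0, 0, 0]]])

```text
time: 21.97
position: [0.4827, 0.4504, 0.1407]
tool_rot: [-0.008, 0.713, -0.019, 0.701]
ft_force: [-0.9, -0.7, -0.7]
grip_width: 0.052
```

```bash
python3 go.py 486 438 45 90
```

```text
t 21.97 p [482.7 450.4 140.7] jaw 89.1 down [-0.016 -0.038 -0.999] w 52.0 F [-0.88 -0.72 -0.72] q6 -0.95
[486.0, 438.0, 45.0, 90.0] tool delta [96.  -8.7  5. ] rows 2.3 twist -0.9
```

>>> carry_out(commands=[[[0, 15, -2, 2, 0], [0, 25, -2, 2, 0], [0, 25, 0, 0, 0], [0, 15, 0, 0, 0], [0, 8, 0, 0, 0], [0, 4, 0, 0, 0], [0, 0, 0, 0, 0]]])

```text
time: 22.55
position: [0.4843, 0.4336, 0.0483]
tool_rot: [-0.008, 0.714, -0.022, 0.7]
ft_force: [0.4, -0.2, -2.2]
grip_width: 0.0521
```

```bash
python3 go.py 486 438 44 90
```

```text
t 22.55 p [484.3 433.6  48.3] jaw 88.9 down [-0.02  -0.042 -0.999] w 52.1 F [ 0.39 -0.23 -2.19] q6 -0.96
[486.0, 438.0, 44.0, 90.0] tool delta [4.  4.6 1.7] rows 0.2 twist -1.1
```

>>> carry_out(commands=[[[0, 4, 2, 0, 0], [0, 4, 0, 0, 0], [0, 4, 0, 0, 0], [0, 2, 0, 0, 0], [0, 0, 0, 0, 0]]])

```text
time: 22.97
position: [0.4855, 0.4327, 0.0483]
tool_rot: [-0.005, 0.713, -0.022, 0.701]
ft_force: [0.4, 0.1, -1.2]
grip_width: 0.0523
```

>>> carry_out(commands=[[[0.75, 0, 0, 0, 0], [0.75, 0, 0, 0, 0], [0.75, -5, 0, 0, 0], [0.75, -20, 0, 0, 0], [0.75, -35, 0, 0, 0], [0.75, -40, 0, 0, 0], [0.75, -40, 0, 0, 0], [0.75, -10, 0, 0, 0]]])

```text
time: 23.63
position: [0.4869, 0.4342, 0.1981]
tool_rot: [-0.007, 0.717, -0.027, 0.697]
ft_force: [1.2, 0.2, 1.1]
grip_width: 0.0655
```

```bash
python3 look.py 438.8,-234.9,200,87 538.4,92.7,200,87 544,-24.5,200,90; cp pics/last.png pics/top4.png
```

```text
(83.5, 198.0) A 276.0 box [576.1 443.7] [29.5 50.5] 1.1 cap [588.3 471.6] [31.3 53.6]
(135.5, 202.0) A 513.0 box [565.  342.9] [50.  50.5] 0.2 cap [576.5 364.6] [53.1 53.5]
(325.5, 212.5) A 368.0 box [533.6 -23.5] [42.3 42.8] -1.9 cap [543.2 -24.2] [44.9 45.4]
(355.0, 152.0) A 831.0 box [650.8 -85.4] [ 84.4 110.5] -3.4 cap [667.5 -89.9] [ 89.6 117.3]
(364.5, 143.0) A 641.0 box [ 668.2 -103.7] [53.9 79.7] -8.1 cap [ 686.1 -109.3] [57.2 84.6]
(379.5, 205.0) A 365.5 box [ 545.  -127.9] [40.9 42.4] -1.8 cap [ 555.3 -135. ] [43.4 45. ]
(438.0, 258.5) A 687.5 box [ 438.8 -234.9] [50.3 51.4] -2.9 cap [ 442.6 -248.5] [53.3 54.6]
(494.5, 331.0) A 463.5 box [ 299.4 -333. ] [35.2 48.7] -1.6 cap [ 294.7 -352.6] [37.4 51.7]
(545.5, 48.0) A 3494.5 box [ 850.4 -469.6] [ 96.2 154.7] 23.0 cap [ 879.4 -497.6] [102.1 164.2]
t 23.68 p [487.  434.2 197.9] jaw 88.5 down [-0.029 -0.048 -0.998] w 65.5 F [ 1.01 -0.92  1.33] q6 -0.97
(438.8, -234.9, 200.0, 87.0) tool delta [  31.2 -669.5  -29.6] rows 16.1 twist 1.5
(538.4, 92.7, 200.0, 87.0) tool delta [  12.8 -339.8   60.8] rows 8.3 twist 1.5
(544.0, -24.5, 200.0, 90.0) tool delta [  18.2 -456.6   69.7] rows 11.1 twist -1.5
```

View pics/top4.png

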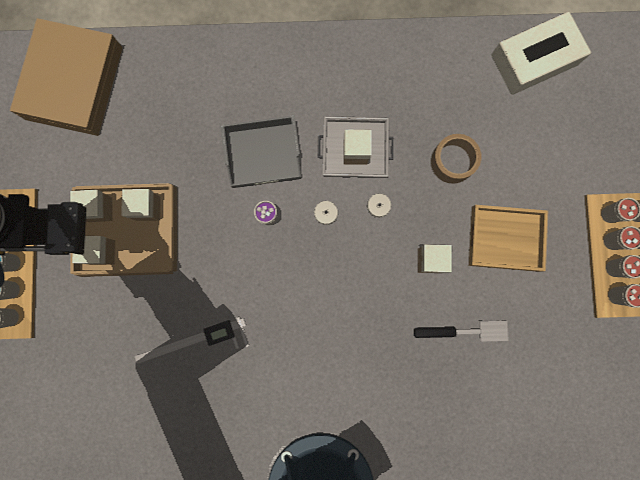

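Three boxes stand in the carton, around (84,203), (136,202) and (88,250), and the heavy one in the steel tray. I'm fetching the last box at (438,258).

>>> carry_out(commands=[[[0.85, 0, -20, 0, 1.5], [0.85, 0, -39, -2, 0], [0.85, 0, -39, -2, 0], [0.85, 0, -39, -2, 0], [0.85, 0, -39, -2, 0], [0.85, 0, -39, -2, 0], [0.85, 0, -39, -2, 0], [0.85, 0, -39, -2, 0]]])

```text
time: 24.35
position: [0.4541, 0.1385, 0.2047]
tool_rot: [-0.002, 0.718, -0.031, 0.695]
ft_force: [-0.4, -0.5, -0.7]
grip_width: 0.0736
```

>>> carry_out(commands=[[[0.85, 0, -39, -2, 0], [0.85, 0, -39, -2, 0], [0.85, 0, -39, -2, 0], [0.85, 0, -39, -2, 0], [0.85, 0, -39, -2, 0], [0.85, 0, -39, -2, 0], [0.85, 0, -39, -2, 0], [0.85, 0, -39, -2, 0]]])

```text
time: 25.02
position: [0.4136, -0.1851, 0.2114]
tool_rot: [-0.001, 0.724, -0.028, 0.689]
ft_force: [0.7, 0.2, 0.3]
grip_width: 0.0742
```

>>> carry_out(commands=[[[0.85, 0, -38, -2, 0], [0.85, 0, -15, 0, 0], [0.85, 0, -5, 0, 0], [0.85, 0, 0, 0, 0]]])

```text
time: 25.35
position: [0.4057, -0.2532, 0.21]
tool_rot: [0.004, 0.726, -0.032, 0.687]
ft_force: [-0.0, 0.2, -0.2]
grip_width: 0.0741
```

```bash
python3 look.py 438.8,-234.9,120,87 438.8,-234.9,36,87
```

```text
(84.0, 203.5) A 643.5 box [565.6 442.7] [51.1 52.2] 1.1 cap [577.1 470.5] [54.3 55.4]
(86.0, 249.5) A 671.0 box [476.  436.7] [50.  51.6] -1.7 cap [482.1 464.2] [53.1 54.8]
(135.0, 202.5) A 643.0 box [564.3 343.2] [50.9 52.7] -1.7 cap [575.8 365. ] [54. 56.]
(170.5, 348.0) A 476.0 box [285.6 274.9] [ 14.6 135.5] 17.6 cap [280.1 292.5] [ 15.5 143.8]
(325.5, 212.5) A 372.5 box [533.6 -23.6] [42.3 42.8] -1.8 cap [543.2 -24.2] [44.9 45.4]
(355.0, 148.0) A 2435.0 box [659.  -85.9] [100.9 110.5] -3.4 cap [676.3 -90.4] [107.  117.3]
(379.5, 205.0) A 365.5 box [ 545.  -127.9] [40.9 42.4] -1.8 cap [ 555.3 -135. ] [43.4 45. ]
(545.5, 48.0) A 3509.5 box [ 850.3 -469.6] [ 96.3 154.7] 23.0 cap [ 879.3 -497.6] [102.2 164.2]
t 25.4 p [ 405.6 -252.1  209.8] jaw 87.3 down [-0.056 -0.038 -0.998] w 74.1 F [ 0.35  1.07 -0.26] q6 -2.23
(438.8, -234.9, 120.0, 87.0) tool delta [87.1 22.4 37.1] rows 2.3 twist 0.3
(438.8, -234.9, 36.0, 87.0) tool delta [170.9  25.8  41.7] rows 4.3 twist 0.3
```

>>> carry_out(commands=[[[0.85, 10, 8, 12, 0], [0.85, 25, 8, 12, 0], [0.85, 25, 5, 8, 0], [0.85, 18, 0, 0, 0], [0.85, 5, 0, 0, 0], [0.85, 0, 0, 0, 0]]])

```text
time: 25.9
position: [0.434, -0.2242, 0.1205]
tool_rot: [0.002, 0.727, -0.026, 0.686]
ft_force: [0.5, 0.0, 0.1]
grip_width: 0.0739
```

```bash
python3 look.py 438.8,-234.9,36,87|tail -2
```

```text
t 25.95 p [ 433.8 -224.1  120.9] jaw 87.7 down [-0.059 -0.033 -0.998] w 74.4 F [-0.11  0.31 -0.93] q6 -2.14
(438.8, -234.9, 36.0, 87.0) tool delta [84.8 -7.6 10.3] rows 2.1 twist 0.7
```

>>> carry_out(commands=[[[0.85, 12, -4, 2, 0], [0.85, 25, -3, 2, 0], [0.85, 25, 0, 0, 0], [0.85, 17, 0, 0, 0], [0.85, 5, 0, 0, 0], [0.85, 0, 0, 0, 0]]])

```text
time: 26.45
position: [0.4381, -0.2375, 0.0384]
tool_rot: [-0.002, 0.723, -0.029, 0.69]
ft_force: [-0.1, -0.6, -0.2]
grip_width: 0.0741
```

```bash
python3 go.py 438.8 -234.9 36 87|tail -2
```

```text
t 26.45 p [ 438.1 -237.5   38.4] jaw 87.9 down [-0.046 -0.043 -0.998] w 74.1 F [-0.14 -0.62 -0.18] q6 -2.12
[438.8, -234.9, 36.0, 87.0] tool delta [2.3 2.7 0.7] rows 0.1 twist 0.9
```

>>> carry_out(commands=[[[0, 0, 0, 0, 0], [0, 0, 0, 0, 0], [0, 0, 0, 0, 0], [0, 0, 0, 0, 0], [0, 0, 0, 0, 0], [0, -10, 0, 0, 0], [0, -35, 0, 0, 0], [0, -35, 0, 0, 0]]])

```text
time: 27.12
position: [0.4396, -0.2326, 0.1197]
tool_rot: [0.0, 0.725, -0.027, 0.688]
ft_force: [0.8, -0.1, -1.6]
grip_width: 0.0524
```

>>> carry_out(commands=[[[0, -35, 0, 0, 0], [0, -15, 0, 0, 0], [0, 0, 0, 0, 0]]])

```text
time: 27.37
position: [0.4448, -0.2316, 0.1797]
tool_rot: [-0.003, 0.722, -0.03, 0.692]
ft_force: [0.6, -0.7, -2.4]
grip_width: 0.0525
```

```bash
python3 go.py 476 340 170 89
```

```text
t 27.37 p [ 444.8 -231.6  179.7] jaw 87.9 down [-0.043 -0.045 -0.998] w 52.5 F [ 0.58 -0.68 -2.43] q6 -2.15
[476.0, 340.0, 170.0, 89.0] tool delta [-17.2 572.2   9.1] rows 13.7 twist -1.1
```

>>> carry_out(commands=[[[0, -2, 20, 0, -1], [0, -2, 38, 1, 0], [0, -2, 38, 1, 0], [0, -2, 38, 1, 0], [0, -2, 38, 1, 0], [0, -2, 38, 1, 0], [0, -2, 38, 1, 0], [0, -2, 38, 1, 0]]])

```text
time: 28.03
position: [0.4594, 0.0565, 0.1804]
tool_rot: [-0.006, 0.72, -0.031, 0.694]
ft_force: [0.7, -0.3, -1.6]
grip_width: 0.0527
```

>>> carry_out(commands=[[[0, -2, 38, 1, 0], [0, -2, 38, 1, 0], [0, -2, 38, 1, 0], [0, -2, 38, 1, 0], [0, -2, 38, 1, 0], [0, 0, 38, 1, 0], [0, 0, 35, 1, 0], [0, 0, 15, 0, 0]]])

```text
time: 28.7
position: [0.4677, 0.3515, 0.1683]
tool_rot: [-0.008, 0.723, -0.03, 0.69]
ft_force: [0.7, -0.2, -1.7]
grip_width: 0.0523
```

>>> carry_out(commands=[[[0, 0, 5, 0, 0], [0, 0, 0, 0, 0]]])

```text
time: 28.87
position: [0.4659, 0.3601, 0.1655]
tool_rot: [-0.011, 0.724, -0.028, 0.689]
ft_force: [0.2, -0.4, -1.5]
grip_width: 0.0521
```

```bash
python3 go.py 480 340 46 89
```

```text
t 28.87 p [465.9 360.1 165.5] jaw 88.7 down [-0.05  -0.054 -0.997] w 52.1 F [ 0.17 -0.41 -1.52] q6 -1.05
[480.0, 340.0, 46.0, 89.0] tool delta [119.6 -13.1  20.4] rows 2.9 twist -0.3
```

>>> carry_out(commands=[[[0, 10, -5, 6, 0], [0, 20, -6, 6, 0], [0, 20, -4, 4, 0], [0, 10, 0, 0, 0], [0, 3, 0, 0, 0], [0, 0, 0, 0, 0]]])

```text
time: 29.37
position: [0.4784, 0.3308, 0.0975]
tool_rot: [-0.011, 0.726, -0.032, 0.687]
ft_force: [0.3, -0.9, -1.0]
grip_width: 0.0523
```

```bash
python3 go.py 480 340 46 89
```

```text
t 29.37 p [478.4 330.8  97.5] jaw 88.4 down [-0.055 -0.06  -0.997] w 52.3 F [ 0.31 -0.92 -1.04] q6 -1.09
[480.0, 340.0, 46.0, 89.0] tool delta [50.7 12.4  4.1] rows 1.3 twist -0.6
```

>>> carry_out(commands=[[[0, 10, 5, 2, 0], [0, 14, 6, 2, 0], [0, 12, 2, 0, 0], [0, 8, 0, 0, 0], [0, 3, 0, 0, 0], [0, 0, 0, 0, 0]]])

```text
time: 29.87
position: [0.4826, 0.3418, 0.0471]
tool_rot: [-0.01, 0.724, -0.032, 0.689]
ft_force: [-1.0, -1.6, 7.5]
grip_width: 0.0521
```

```bash
python3 go.py 480 340 46 89
```

```text
t 29.87 p [482.6 341.8  47.1] jaw 88.3 down [-0.05  -0.058 -0.997] w 52.1 F [-0.95 -1.59  7.48] q6 -1.07
[480.0, 340.0, 46.0, 89.0] tool delta [ 1.3 -1.8 -2.5] rows 0.1 twist -0.7
```

Contact with the carton floor at the right height. I'm releasing, then going to the caps and the cup.

>>> carry_out(commands=[[[0.75, 0, 0, 0, 0], [0.75, 0, 0, 0, 0], [0.75, -5, 0, 0, 0], [0.75, -20, 0, 0, 0], [0.75, -35, 0, 0, 0], [0.75, -40, 0, 0, 0], [0.75, -40, 0, 0, 0], [0.75, -10, 0, 0, 0]]])

```text
time: 30.53
position: [0.4883, 0.3509, 0.202]
tool_rot: [-0.011, 0.726, -0.032, 0.687]
ft_force: [0.4, -0.3, 0.5]
grip_width: 0.0653
```

```bash
python3 look.py 538.4,92.7,180 544,-24.5,180 555.3,-135,180
```

```text
(86.0, 255.0) A 355.0 box [465.4 437. ] [28.8 51.5] -1.7 cap [470.8 464.6] [30.5 54.6]
(325.5, 212.5) A 369.0 box [533.6 -23.6] [42.3 42.8] -1.8 cap [543.2 -24.2] [44.9 45.4]
(355.0, 150.0) A 1486.0 box [654.7 -85.7] [ 92.2 110.5] -3.4 cap [671.7 -90.1] [ 97.9 117.3]
(379.5, 205.0) A 365.5 box [ 545.  -127.9] [40.9 42.4] -1.8 cap [ 555.3 -135. ] [43.4 45. ]
(494.5, 331.0) A 462.5 box [ 299.4 -332.9] [35.2 48.6] -1.6 cap [ 294.7 -352.5] [37.4 51.6]
(545.5, 48.0) A 3499.5 box [ 850.4 -469.7] [ 96.2 154.8] 23.0 cap [ 879.4 -497.6] [102.1 164.3]
t 30.58 p [488.4 351.  202.1] jaw 88.4 down [-0.056 -0.06  -0.997] w 65.2 F [0.6  0.26 0.28] q6 -1.08
(538.4, 92.7, 180.0) tool delta [  34.7 -255.    59.2] rows 6.3
(544.0, -24.5, 180.0) tool delta [  41.4 -371.8   68.4] rows 9.1
(555.3, -135.0, 180.0) tool delta [  47.3 -481.7   83.2] rows 11.8
```

>>> carry_out(commands=[[[0.85, 2, -15, 3, 0], [0.85, 2, -37, 8, 0], [0.85, 2, -37, 8, 0], [0.85, 2, -37, 8, 0], [0.85, 2, -37, 8, 0], [0.85, 2, -37, 8, 0], [0.85, 2, -30, 8, 0], [0.85, 0, -15, 5, 0]]])

```text
time: 31.25
position: [0.5318, 0.0932, 0.1946]
tool_rot: [-0.015, 0.729, -0.028, 0.684]
ft_force: [-0.4, -0.6, -0.4]
grip_width: 0.074
```

>>> carry_out(commands=[[[0.85, 0, -3, 1, 0], [0.85, 0, 0, 0, 0]]])

```text
time: 31.42
position: [0.5312, 0.0845, 0.1922]
tool_rot: [-0.013, 0.73, -0.03, 0.682]
ft_force: [0.1, -0.4, 0.5]
grip_width: 0.0738
```

```bash
python3 look.py 538.4,92.7,120 538.4,92.7,41|tail -3
```

```text
t 31.47 p [530.9  85.  192.1] jaw 88.7 down [-0.069 -0.061 -0.996] w 74.0 F [-0.24 -0.24 -0.82] q6 -1.53
(538.4, 92.7, 120.0) tool delta [70.9 12.3 12.1] rows 1.7
(538.4, 92.7, 41.0) tool delta [149.5  17.2  17.5] rows 3.6
```

>>> carry_out(commands=[[[0.85, 10, 5, 4, 0], [0.85, 22, 6, 4, 0], [0.85, 22, 3, 3, 0], [0.85, 12, 0, 0, 0], [0.85, 5, 0, 0, 0], [0.85, 0, 0, 0, 0]]])

```text
time: 31.97
position: [0.5352, 0.1037, 0.1135]
tool_rot: [-0.016, 0.731, -0.026, 0.682]
ft_force: [-0.1, 0.3, 0.4]
grip_width: 0.0739
```

```bash
python3 go.py 538.4 92.7 41|tail -3
```

```text
t 31.97 p [535.2 103.7 113.5] jaw 89.3 down [-0.07  -0.058 -0.996] w 73.9 F [-0.13  0.26  0.4 ] q6 -1.49
[538.4, 92.7, 41.0] tool delta [72.6 -6.7  8.3] rows 1.8
```

>>> carry_out(commands=[[[0.85, 10, -3, 3, 0], [0.85, 22, -2, 3, 0], [0.85, 20, 0, 0, 0], [0.85, 14, 0, 0, 0], [0.85, 5, 0, 0, 0], [0.85, 0, 0, 0, 0]]])

```text
time: 32.47
position: [0.5397, 0.098, 0.0404]
tool_rot: [-0.018, 0.728, -0.024, 0.685]
ft_force: [-0.3, -0.1, 0.4]
grip_width: 0.0741
```

```bash
python3 go.py 538.4 92.7 41|tail -3
```

```text
t 32.47 p [539.7  98.   40.4] jaw 89.6 down [-0.061 -0.058 -0.996] w 74.1 F [-0.28 -0.11  0.37] q6 -1.49
[538.4, 92.7, 41.0] tool delta [-0.2 -5.3 -1.3] rows 0.1
```

>>> carry_out(commands=[[[0.75, 0, -4, 0, 0], [0.7, 0, -2, 0, 0], [0.7, 0, 0, 0, 0], [0, 0, 0, 0, 0], [0, 0, 0, 0, 0], [0, 0, 0, 0, 0], [0, 0, 0, 0, 0], [0, 0, 0, 0, 0]]], force=20)

```text
time: 33.13
position: [0.5434, 0.0915, 0.0452]
tool_rot: [-0.018, 0.725, -0.024, 0.688]
ft_force: [-0.0, -0.1, -1.0]
grip_width: 0.0436
```

>>> carry_out(commands=[[[0, 0, 0, 0, 0], [0, -10, 0, 0, 0], [0, -35, 0, 0, 0], [0, -35, 0, 0, 0], [0, -35, 0, 0, 0], [0, -15, 0, 0, 0], [0, 0, 0, 0, 0]]])

```text
time: 33.72
position: [0.5484, 0.0998, 0.1806]
tool_rot: [-0.018, 0.727, -0.023, 0.686]
ft_force: [-0.7, 0.0, -0.1]
grip_width: 0.0435
```

```bash
python3 look.py 479,-391,170 479,-391,51
```

```text
(84.0, 203.5) A 647.5 box [565.5 442.7] [51.2 52.2] 1.1 cap [577.1 470.5] [54.4 55.4]
(86.0, 249.5) A 671.0 box [476.  436.7] [50.  51.6] -1.7 cap [482.1 464.2] [53.1 54.8]
(326.0, 212.5) A 336.0 box [533.3 -26.3] [39.5 43.3] -16.8 cap [542.9 -27.1] [41.9 46. ]
(355.0, 148.0) A 2483.0 box [659.  -85.9] [100.9 110.5] -3.4 cap [676.3 -90.4] [107.  117.3]
(379.5, 205.0) A 367.5 box [ 545.  -127.9] [40.9 42.4] -1.8 cap [ 555.3 -135. ] [43.4 45. ]
(494.5, 331.0) A 466.0 box [ 299.4 -332.9] [35.2 48.8] -1.6 cap [ 294.7 -352.5] [37.4 51.8]
(545.5, 48.0) A 3510.5 box [ 850.4 -469.7] [ 96.3 154.9] 23.0 cap [ 879.4 -497.7] [102.2 164.3]
t 33.77 p [548.1  99.7 179.5] jaw 89.7 down [-0.06  -0.058 -0.997] w 43.3 F [0.02 0.46 0.17] q6 -1.52
(479.0, -391.0, 170.0) tool delta [  41.9 -489.7  -63.8] rows 11.9
(479.0, -391.0, 51.0) tool delta [ 160.5 -482.8  -56.7] rows 12.3
```

>>> carry_out(commands=[[[0, 1, -20, -2, 0], [0, 2, -38, -5, 0], [0, 2, -38, -5, 0], [0, 2, -38, -5, 0], [0, 2, -38, -5, 0], [0, 2, -38, -5, 0], [0, 2, -38, -5, 0], [0, 2, -38, -5, 0]]])

```text
time: 34.43
position: [0.5016, -0.1864, 0.1727]
tool_rot: [-0.02, 0.733, -0.014, 0.68]
ft_force: [1.1, 0.4, -1.5]
grip_width: 0.0435
```

>>> carry_out(commands=[[[0, 2, -38, -5, 0], [0, 2, -38, -5, 0], [0, 2, -38, -5, 0], [0, 2, -38, -5, 0], [0, 2, -35, -5, 0], [0, 0, -15, -1, 0], [0, 0, -4, 0, 0], [0, 0, 0, 0, 0]]])

```text
time: 35.1
position: [0.4639, -0.4055, 0.159]
tool_rot: [-0.011, 0.739, -0.012, 0.673]
ft_force: [0.4, 0.5, -0.1]
grip_width: 0.0436
```

```bash
python3 look.py 479,-391,100 479,-391,52|tail -3
```

```text
t 35.15 p [ 463.8 -404.4  158.8] jaw 90.0 down [-0.094 -0.031 -0.995] w 43.6 F [ 0.25  0.12 -1.3 ] q6 -2.37
(479.0, -391.0, 100.0) tool delta [56.6 15.2 20.6] rows 1.5
(479.0, -391.0, 52.0) tool delta [104.4  16.7  25.1] rows 2.6
```

>>> carry_out(commands=[[[0, 10, 4, 6, 0], [0, 18, 4, 6, 0], [0, 18, 3, 4, 0], [0, 10, 0, 0, 0], [0, 3, 0, 0, 0], [0, 0, 0, 0, 0]]])

```text
time: 35.65
position: [0.4769, -0.3808, 0.093]
tool_rot: [-0.012, 0.741, -0.005, 0.672]
ft_force: [0.0, -0.1, -0.1]
grip_width: 0.0434
```

```bash
python3 go.py 479 -391 52
```

```text
t 35.65 p [ 476.9 -380.8   93. ] jaw 90.6 down [-0.097 -0.024 -0.995] w 43.4 F [ 0.01 -0.11 -0.08] q6 -2.33
[479.0, -391.0, 52.0] tool delta [40.9 -9.3  6. ] rows 1.0
```

>>> carry_out(commands=[[[0, 8, -3, 2, 0], [0, 12, -2, 2, 0], [0, 10, 0, 0, 0], [0, 7, 0, 0, 0], [0, 4, 0, 0, 0], [0, 2, 0, 0, 0], [0, 0, 0, 0, 0]]])

```text
time: 36.23
position: [0.4777, -0.3874, 0.0508]
tool_rot: [-0.013, 0.74, -0.005, 0.672]
ft_force: [0.2, -0.7, -0.7]
grip_width: 0.0428
```

```bash
python3 go.py 479 -391 50
```

```text
t 36.23 p [ 477.7 -387.4   50.8] jaw 90.7 down [-0.096 -0.026 -0.995] w 42.8 F [ 0.19 -0.71 -0.72] q6 -2.33
[479.0, -391.0, 50.0] tool delta [ 0.8 -3.6  1.3] rows 0.1
```

>>> carry_out(commands=[[[0, 5, 0, 0, 0], [0, 4, 0, 0, 0], [0, 0, 0, 0, 0], [0.7, 0, 0, 0, 0], [0.7, 0, 0, 0, 0], [0.7, 0, 0, 0, 0], [0.7, -5, 0, 0, 0], [0.7, -20, 0, 0, 0]]])

```text
time: 36.9
position: [0.477, -0.3864, 0.0713]
tool_rot: [-0.01, 0.742, -0.005, 0.671]
ft_force: [0.2, 0.6, -0.4]
grip_width: 0.0598
```

>>> carry_out(commands=[[[0.75, -40, 0, 0, 0], [0.75, -40, 0, 0, 0], [0.75, -20, 0, 0, 0], [0.75, 0, 0, 0, 0]]])

```text
time: 37.23
position: [0.4874, -0.3847, 0.1746]
tool_rot: [-0.009, 0.742, -0.005, 0.67]
ft_force: [0.8, 0.5, 0.5]
grip_width: 0.0651
```

```bash
python3 look.py 555.3,-135,150 544,-25,150; cp pics/last.png pics/top5.png
```

```text
(84.0, 203.5) A 648.5 box [565.5 442.7] [51.2 52.2] 1.1 cap [577.1 470.5] [54.4 55.4]
(86.0, 249.5) A 673.0 box [476.  436.6] [50.  51.8] -1.7 cap [482.1 464.1] [53.1 55. ]
(134.0, 244.5) A 673.5 box [482.8 344.9] [50.1 52.5] -1.7 cap [489.3 366.8] [53.1 55.7]
(135.0, 202.5) A 653.0 box [564.3 343.2] [50.9 52.8] -1.7 cap [575.8 365. ] [54. 56.]
(170.5, 348.0) A 482.0 box [285.5 275.1] [ 14.7 136.1] 17.6 cap [279.9 292.7] [ 15.6 144.4]
(325.5, 212.5) A 371.0 box [533.6 -23.6] [42.3 42.8] -1.8 cap [543.2 -24.2] [44.9 45.4]
(355.0, 148.0) A 2689.5 box [659.  -85.5] [100.9 111.3] -3.4 cap [676.3 -90. ] [107.  118.1]
(379.5, 205.0) A 370.5 box [ 545.  -127.9] [40.9 42.4] -1.8 cap [ 555.3 -135. ] [43.4 45. ]
(545.5, 48.0) A 3514.5 box [ 850.4 -469.7] [ 96.3 154.9] 23.0 cap [ 879.4 -497.7] [102.2 164.3]
t 37.28 p [ 486.8 -384.3  173. ] jaw 90.4 down [-0.103 -0.019 -0.994] w 65.1 F [-0.27  0.14  0.02] q6 -2.34
(555.3, -135.0, 150.0) tool delta [ 11.2 249.2  71.9] rows 6.2
(544.0, -25.0, 150.0) tool delta [ 10.3 359.2  61.3] rows 8.7
```

View pics/top5.png

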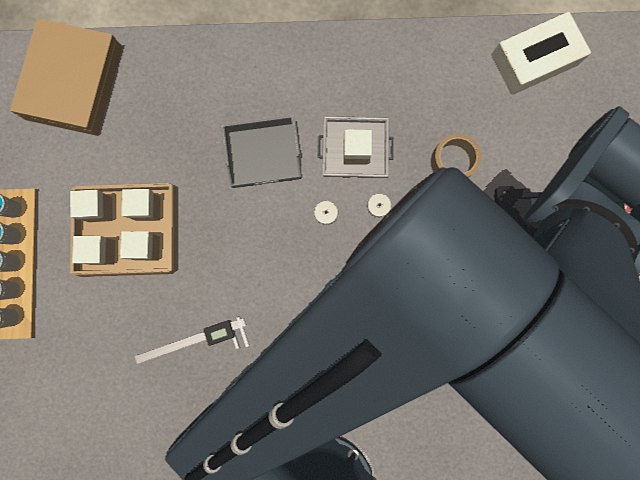

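Four boxes stand in the carton and the cup has been released into its tray, which the arm is hiding. Next is the cap at (379,205).

>>> carry_out(commands=[[[0.85, 0, 15, 5, 0], [0.85, 0, 36, 11, 0], [0.85, 0, 36, 11, 0], [0.85, 0, 36, 11, 0], [0.85, 0, 36, 11, 0], [0.85, 0, 36, 11, 0], [0.85, 0, 30, 9, 0], [0.85, 0, 12, 3, 0]]])

```text
time: 37.95
position: [0.5501, -0.1318, 0.1458]
tool_rot: [0.0, 0.75, -0.003, 0.661]
ft_force: [-0.7, -0.7, 0.3]
grip_width: 0.0741
```

>>> carry_out(commands=[[[0.85, 0, 4, 0, 0], [0.85, 0, 0, 0, 0]]])

```text
time: 38.12
position: [0.5471, -0.1206, 0.1415]
tool_rot: [-0.0, 0.753, 0.001, 0.658]
ft_force: [-0.0, -1.2, -0.0]
grip_width: 0.0741
```

```bash
python3 look.py 555.3,-135,80 555.3,-135,6 |tail -3
```

```text
t 38.17 p [ 546.8 -121.2  141.4] jaw 90.0 down [-0.135  0.001 -0.991] w 73.9 F [-0.88 -0.55  0.09] q6 -1.93
(555.3, -135.0, 80.0) tool delta [ 59.6 -13.9  16.7] rows 1.5
(555.3, -135.0, 6.0) tool delta [133.  -14.   26.7] rows 3.3
```

>>> carry_out(commands=[[[0.85, 25, -6, 5, 0], [0.85, 40, -4, 4, 0], [0.85, 0, 0, 0, 0], [0.85, 0, 0, 0, 0]]])

```text
time: 38.5
position: [0.5466, -0.135, 0.0726]
tool_rot: [0.001, 0.754, -0.001, 0.657]
ft_force: [1.2, 0.1, 1.1]
grip_width: 0.074
```

```bash
python3 go.py 555.3 -135 6 |tail -3
```

```text
t 38.5 p [ 546.6 -135.    72.6] jaw 89.8 down [-0.136  0.    -0.991] w 74.0 F [1.24 0.11 1.15] q6 -1.94
[555.3, -135.0, 6.0] tool delta [64.8  0.  17.7] rows 1.6
```

>>> carry_out(commands=[[[0.85, 10, 0, 5, 0], [0.85, 18, 0, 5, 0], [0.85, 16, 0, 3, 0], [0.85, 10, 0, 0, 0], [0.85, 5, 0, 0, 0], [0.85, 0, 0, 0, 0]]])

```text
time: 39.0
position: [0.5567, -0.1409, 0.0171]
tool_rot: [0.001, 0.749, -0.005, 0.662]
ft_force: [0.0, 0.4, -0.5]
grip_width: 0.0738
```

```bash
python3 go.py 555.3 -135 7 |tail -3
```

```text
t 39.0 p [ 556.7 -140.9   17.1] jaw 89.5 down [-0.123 -0.005 -0.992] w 73.8 F [ 0.05  0.36 -0.47] q6 -1.92
[555.3, -135.0, 7.0] tool delta [10.2  5.9 -0.2] rows 0.3
```

>>> carry_out(commands=[[[0.85, 4, 3, 0, 0], [0.85, 5, 3, 0, 0], [0.85, 3, 0, 0, 0], [0.85, 0, 0, 0, 0]]])

```text
time: 39.33
position: [0.557, -0.1353, 0.0075]
tool_rot: [0.001, 0.748, -0.006, 0.664]
ft_force: [0.0, -0.6, 0.0]
grip_width: 0.0741
```

```bash
python3 go.py 555.3 -135 7 |tail -3
```

```text
t 39.33 p [ 557.  -135.3    7.5] jaw 89.4 down [-0.118 -0.007 -0.993] w 74.1 F [ 0.05 -0.6   0.  ] q6 -1.91
[555.3, -135.0, 7.0] tool delta [ 0.7  0.3 -1.7] rows 0.0
```

>>> carry_out(commands=[[[0, 0, 0, 0, 0], [0, 0, 0, 0, 0], [0, 0, 0, 0, 0], [0, 0, 0, 0, 0], [0, 0, 0, 0, 0], [0, -10, 0, 0, 0], [0, -35, 0, 0, 0], [0, -35, 0, 0, 0]]])

```text
time: 40.0
position: [0.5613, -0.1325, 0.0838]
tool_rot: [0.003, 0.753, -0.004, 0.658]
ft_force: [1.2, -0.3, -0.5]
grip_width: 0.0472
```

>>> carry_out(commands=[[[0, -35, 0, 0, 0], [0, -20, 0, 0, 0], [0, 0, 0, 0, 0]]])

```text
time: 40.25
position: [0.5728, -0.1337, 0.1487]
tool_rot: [0.002, 0.749, -0.005, 0.663]
ft_force: [1.0, 0.3, 0.2]
grip_width: 0.047
```

```bash
python3 look.py 671,75,140
```

```text
(80.0, 249.5) A 254.5 box [476.3 449. ] [27.1 50. ] -1.7 cap [482.4 477.2] [28.7 53.1]
(84.0, 203.5) A 651.5 box [565.5 442.6] [51.2 52.2] 1.1 cap [577.1 470.5] [54.4 55.4]
(336.0, 148.5) A 423.0 box [659.1 -48.1] [ 39.2 107.8] -7.1 cap [676.4 -50.3] [ 41.6 114.4]
(488.0, 331.0) A 502.5 box [ 299.8 -321.1] [35.2 72.9] -1.6 cap [ 295.1 -340. ] [37.4 77.3]
(545.5, 48.0) A 3514.5 box [ 850.4 -469.7] [ 96.3 154.9] 23.0 cap [ 879.4 -497.7] [102.2 164.3]
t 40.3 p [ 572.2 -133.5  147.4] jaw 89.5 down [-0.123 -0.004 -0.992] w 47.0 F [ 0.2  -0.57 -0.76] q6 -1.93
(671.0, 75.0, 140.0) tool delta [ -5.8 209.4  96.9] rows 5.5
```

>>> carry_out(commands=[[[0, -1, 15, 7, 0], [0, -1, 35, 16, 0], [0, -1, 36, 16, 0], [0, -1, 36, 16, 0], [0, -1, 36, 16, 0], [0, -1, 25, 12, 0], [0, 0, 15, 7, 0], [0, 0, 0, 0, 0]]])

```text
time: 40.97
position: [0.6604, 0.07, 0.1307]
tool_rot: [0.005, 0.755, -0.007, 0.656]
ft_force: [-0.2, -0.2, 0.9]
grip_width: 0.0472
```

```bash
python3 go.py 671 75 52
```

```text
t 40.97 p [660.4  70.  130.7] jaw 89.0 down [-0.14  -0.002 -0.99 ] w 47.2 F [-0.23 -0.2   0.88] q6 -1.61
[671.0, 75.0, 52.0] tool delta [76.4  5.5 21.4] rows 1.9
```

>>> carry_out(commands=[[[0, 12, 2, 6, 0], [0, 24, 2, 6, 0], [0, 20, 0, 4, 0], [0, 12, 0, 0, 0], [0, 3, 0, 0, 0], [0, 0, 0, 0, 0]]])

```text
time: 41.47
position: [0.6604, 0.0699, 0.0459]
tool_rot: [0.005, 0.759, -0.008, 0.651]
ft_force: [0.0, -0.4, 0.7]
grip_width: 0.0468
```

```bash
python3 go.py 671 75 50
```

```text
t 41.47 p [660.4  69.9  45.9] jaw 88.9 down [-0.153 -0.003 -0.988] w 46.8 F [ 0.02 -0.37  0.75] q6 -1.6
[671.0, 75.0, 50.0] tool delta [-5.7  5.3  9.7] rows 0.3
```

>>> carry_out(commands=[[[0, -5, 2, 3, 0], [0, -3, 0, 0, 0], [0, 0, 0, 0, 0], [0.65, 0, 0, 0, 0], [0.65, 0, 0, 0, 0], [0.65, -15, 0, 0, 0], [0.65, -40, 0, 0, 0], [0.65, -40, 0, 0, 0]]])

```text
time: 42.13
position: [0.6737, 0.0696, 0.144]
tool_rot: [0.007, 0.765, -0.009, 0.644]
ft_force: [1.5, -1.0, -0.0]
grip_width: 0.0562
```

```bash
python3 look.py 544,-24.5,100 544,-24.5,7; cp pics/last.png pics/top6.png
```

```text
(183.0, 344.0) A 308.0 box [292.9 252.2] [14.5 87.9] 17.3 cap [287.8 268.4] [15.4 93.3]
(329.0, 212.5) A 269.0 box [533.4 -30.3] [28.9 42.8] -1.7 cap [543.  -31.4] [30.6 45.4]
(355.0, 148.0) A 2607.0 box [659.  -85.9] [100.9 110.5] -3.4 cap [676.3 -90.4] [107.  117.3]
(482.5, 331.0) A 534.0 box [ 300.1 -310.7] [35.2 93.3] -1.6 cap [ 295.4 -328.9] [37.4 99. ]
(545.5, 48.0) A 3513.5 box [ 850.4 -469.7] [ 96.3 154.9] 23.0 cap [ 879.4 -497.7] [102.2 164.3]
t 42.18 p [680.   69.4 153.4] jaw 88.7 down [-0.154 -0.003 -0.988] w 56.6 F [3.29 0.19 4.23] q6 -1.6
(544.0, -24.5, 100.0) tool delta [  74.   -96.5 -124. ] rows 4.2
(544.0, -24.5, 7.0) tool delta [ 165.9  -95.9 -109.7] rows 5.3
```

View pics/top6.png

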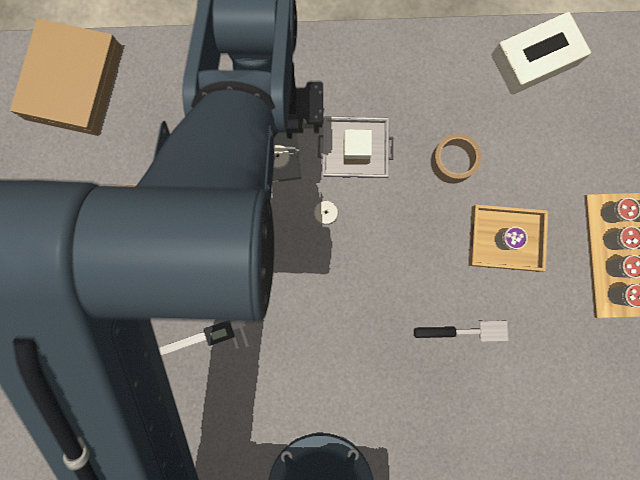

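The cup stands in its tray at (515,238) and the first cap is in the bin at about (285,157). The last cap is at (326,212).

>>> carry_out(commands=[[[0.85, 5, -12, -15, 0], [0.85, 12, -22, -28, 0], [0.85, 15, -24, -30, 0], [0.85, 15, -22, -28, 0], [0.85, 12, -12, -15, 0], [0.85, 3, -3, -4, 0], [0.85, 0, 0, 0, 0]]])

```text
time: 42.77
position: [0.557, -0.0248, 0.1209]
tool_rot: [0.003, 0.748, -0.009, 0.664]
ft_force: [0.1, 0.2, 1.0]
grip_width: 0.0737
```

```bash
python3 look.py 544,-24.5,50 544,-24.5,7
```

```text
(83.5, 202.0) A 523.0 box [567.9 443.7] [46.4 50.5] 0.8 cap [579.6 471.6] [49.2 53.6]
(135.0, 202.5) A 653.0 box [564.3 343.2] [50.9 52.7] -1.7 cap [575.8 365. ] [54. 56.]
(376.0, 138.5) A 325.0 box [ 676.5 -126.5] [29.2 60.3] -2.4 cap [ 694.9 -133.5] [31. 64.]
(482.5, 331.0) A 534.5 box [ 300.1 -310.8] [35.2 93.5] -1.6 cap [ 295.4 -329.1] [37.4 99.2]
(545.5, 48.0) A 3515.5 box [ 850.3 -469.7] [ 96.5 154.9] 23.0 cap [ 879.3 -497.7] [102.4 164.3]
t 42.82 p [557.9 -24.5 121.2] jaw 89.1 down [-0.118 -0.007 -0.993] w 74.0 F [ 1.15 -0.83  0.33] q6 -1.76
(544.0, -24.5, 50.0) tool delta [72.3  0.4 -5.5] rows 1.7
(544.0, -24.5, 7.0) tool delta [115.    0.8  -0.4] rows 2.8
```

>>> carry_out(commands=[[[0.85, 12, 0, -2, 0], [0.85, 25, 0, -1, 0], [0.85, 25, 0, 0, 0], [0.85, 20, 0, 0, 0], [0.85, 12, 0, 0, 0], [0.85, 5, 0, 0, 0], [0.85, 0, 0, 0, 0]]])

```text
time: 43.4
position: [0.5649, -0.022, 0.0254]
tool_rot: [-0.0, 0.737, -0.008, 0.676]
ft_force: [-0.7, 0.5, 0.5]
grip_width: 0.0741
```

```bash
python3 go.py 544 -24.5 7
```

```text
t 43.4 p [564.9 -22.   25.4] jaw 89.4 down [-0.085 -0.012 -0.996] w 74.1 F [-0.66  0.5   0.51] q6 -1.75
[544.0, -24.5, 7.0] tool delta [ 20.1  -2.5 -19.2] rows 0.7
```

>>> carry_out(commands=[[[0.85, 0, -1, -8, 0], [0.85, 0, -1, -8, 0], [0.85, 2, 0, -4, 0], [0.85, 6, 0, 0, 0], [0.85, 6, 0, 0, 0], [0.85, 4, 0, 0, 0], [0.85, 0, 0, 0, 0]]])

```text
time: 43.98
position: [0.5469, -0.0237, 0.0121]
tool_rot: [-0.002, 0.733, -0.009, 0.68]
ft_force: [0.4, -0.1, 0.1]
grip_width: 0.0739
```

```bash
python3 go.py 544 -24.5 7
```

```text
t 43.98 p [546.9 -23.7  12.1] jaw 89.5 down [-0.074 -0.014 -0.997] w 73.9 F [ 0.44 -0.12  0.12] q6 -1.76
[544.0, -24.5, 7.0] tool delta [ 5.3 -0.7 -2.5] rows 0.1
```

>>> carry_out(commands=[[[0.85, 5, 0, -2, 0], [0.85, 4, 0, -1, 0], [0.85, 0, 0, 0, 0], [0, 0, 0, 0, 0], [0, 0, 0, 0, 0], [0, 0, 0, 0, 0], [0, 0, 0, 0, 0], [0, 0, 0, 0, 0]]])

```text
time: 44.65
position: [0.5434, -0.0242, 0.0018]
tool_rot: [-0.002, 0.733, -0.009, 0.68]
ft_force: [0.5, 0.3, -0.3]
grip_width: 0.0483
```

>>> carry_out(commands=[[[0, -10, 0, 0, 0], [0, -35, 0, 0, 0], [0, -35, 0, 0, 0], [0, -35, 0, 0, 0], [0, -10, 0, 0, 0], [0, 0, 0, 0, 0]]])

```text
time: 45.15
position: [0.5523, -0.022, 0.1333]
tool_rot: [-0.001, 0.734, -0.008, 0.679]
ft_force: [0.3, -0.1, 0.1]
grip_width: 0.0476
```

```bash
python3 go.py 660 120 130
```

```text
t 45.15 p [552.3 -22.  133.3] jaw 89.5 down [-0.078 -0.013 -0.997] w 47.6 F [ 0.28 -0.11  0.05] q6 -1.77
[660.0, 120.0, 130.0] tool delta [ -7.  143.1 106.2] rows 4.3
```

>>> carry_out(commands=[[[0, -1, 15, 11, 0], [0, -1, 30, 22, 0], [0, -2, 32, 24, 0], [0, -2, 30, 22, 0], [0, -1, 20, 15, 0], [0, 0, 10, 7, 0], [0, 0, 2, 2, 0], [0, 0, 0, 0, 0]]])

```text
time: 45.82
position: [0.658, 0.1212, 0.1294]
tool_rot: [-0.0, 0.735, -0.009, 0.678]
ft_force: [0.5, -0.5, 0.0]
grip_width: 0.0474
```

```bash
python3 go.py 663 122 54
```

```text
t 45.82 p [658.  121.2 129.4] jaw 89.3 down [-0.08  -0.013 -0.997] w 47.4 F [ 0.45 -0.47  0.02] q6 -1.53
[663.0, 122.0, 54.0] tool delta [74.7  1.9 11. ] rows 1.8
```

>>> carry_out(commands=[[[0, 12, 1, 3, 0], [0, 22, 0, 4, 0], [0, 18, 0, 2, 0], [0, 8, 0, 0, 0], [0, 0, 0, 0, 0]]])

```text
time: 46.23
position: [0.6581, 0.1167, 0.0637]
tool_rot: [0.0, 0.737, -0.011, 0.676]
ft_force: [-1.7, 0.0, -0.7]
grip_width: 0.0475
```

```bash
python3 go.py 663 122 54
```

```text
t 46.23 p [658.1 116.7  63.7] jaw 89.1 down [-0.086 -0.015 -0.996] w 47.5 F [-1.71  0.05 -0.72] q6 -1.53
[663.0, 122.0, 54.0] tool delta [9.2 5.5 5.6] rows 0.3
```

>>> carry_out(commands=[[[0, 4, 3, 3, 0], [0, 5, 3, 2, 0], [0, 2, 0, 0, 0], [0, 0, 0, 0, 0], [0.65, 0, 0, 0, 0], [0.65, 0, 0, 0, 0], [0.65, -10, 0, 0, 0], [0.65, -35, 0, 0, 0]]])

```text
time: 46.9
position: [0.6611, 0.1213, 0.0924]
tool_rot: [0.001, 0.742, -0.013, 0.671]
ft_force: [-0.6, 0.2, -1.0]
grip_width: 0.0561
```

>>> carry_out(commands=[[[0.65, -40, 0, 0, 0], [0.65, -30, 0, 0, 0], [0.65, 0, -25, -25, 0], [0.65, 0, -28, -28, 0], [0.65, 0, -28, -28, 0], [0.65, 0, -28, -28, 0], [0.65, 0, -28, -28, 0], [0.65, 0, -28, -28, 0]]])

```text
time: 47.57
position: [0.5117, -0.0392, 0.2001]
tool_rot: [-0.004, 0.727, -0.009, 0.687]
ft_force: [0.0, -0.8, 0.6]
grip_width: 0.0565
```

>>> carry_out(commands=[[[0.65, 0, -35, -5, 0], [0.65, 0, -35, 0, 0], [0.65, 0, -30, 0, 0], [0.65, 0, -15, 0, 0], [0.65, 0, 0, 0, 0], [0.65, 0, 0, 0, 0]]])

```text
time: 48.07
position: [0.499, -0.1633, 0.2122]
tool_rot: [-0.004, 0.724, -0.013, 0.689]
ft_force: [-0.1, -0.4, -1.1]
grip_width: 0.0568
```

```bash
python3 look.py; cp pics/last.png pics/top7.png
```

```text
(84.0, 203.5) A 649.5 box [565.5 442.7] [51.2 52.2] 1.1 cap [577.1 470.5] [54.4 55.4]
(86.0, 249.5) A 675.0 box [476.  436.6] [50.  51.8] -1.7 cap [482.1 464.1] [53.1 54.9]
(134.0, 244.5) A 673.5 box [482.8 344.9] [50.1 52.5] -1.7 cap [489.3 366.8] [53.1 55.7]
(135.0, 202.5) A 651.0 box [564.3 343.2] [50.9 52.7] -1.7 cap [575.8 365. ] [54. 56.]
(249.0, 156.0) A 358.0 box [649.3 121.9] [41. 42.] -1.0 cap [666.  130.2] [43.5 44.5]
(277.5, 156.0) A 361.0 box [647.6  66.4] [41.8 42.9] -1.8 cap [664.1  71.3] [44.3 45.6]
(353.5, 148.5) A 2717.5 box [657.7 -82.2] [104.2 116.2] -2.4 cap [674.9 -86.5] [110.6 123.3]
(482.5, 331.0) A 527.5 box [ 300.1 -310.8] [35.2 93.2] -1.6 cap [ 295.4 -329. ] [37.4 98.9]
(545.5, 48.0) A 3512.5 box [ 850.4 -469.7] [ 96.3 154.9] 23.0 cap [ 879.4 -497.7] [102.2 164.3]
t 48.12 p [ 499.3 -163.   212.2] jaw 89.3 down [-0.049 -0.025 -0.998] w 56.2 F [ 0.24 -1.11  0.03] q6 -2.04
```

View pics/top7.png

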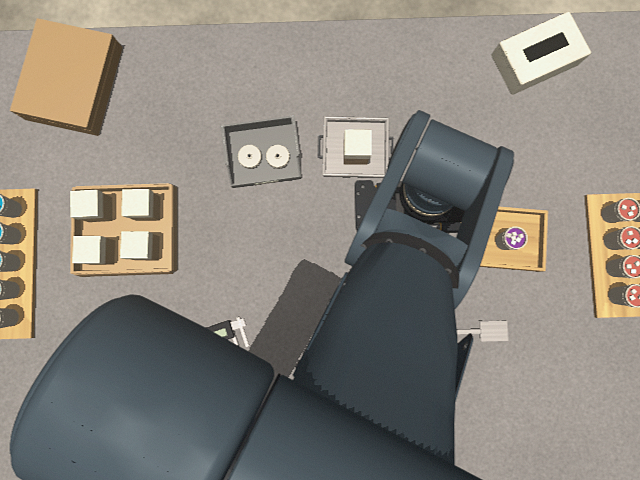

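All objects are in place, so I'm handing in.

```bash
python3 -c "
from rig import robot
print(robot.hand_in()); print(robot.get_obs()['time'])"
```

```text
the job is handed in; nothing more can be done
None
the job is handed in; nothing more can be done
```

The job is handed in; I finished at 48 s on the robot clock of the 210 s allowed, and the hand-in gives no verdict.

- **Heavy box:** The first box I lifted read about −5.3 N (roughly 540 g), and it stands in the steel rework tray. The other four read about −1.3 to −2.4 N, so they are light.
- **Light boxes:** All four stand two by two in the carton. Their lids measured 50–53 mm square, at about ±45 mm in x and ±53 mm in y from the carton's centre.
- **Loose parts:** One cup and two caps were present. The cup stands in the cup tray and both caps lie flat in the bin.
- **Bystanders:** The tape roll looks unmoved. The caliper and scraper were partly hidden by the arm in the last picture, but the visible parts were where they started. I saw no sign of anything being knocked aside.

**Checks that were off:**
- The tool slowly tilted during the run, up to about 0.15 rad, because each row starts from the measured pose.
- One box was gripped about 16 mm off centre.
- I released the first cap from about 50 mm up.
- I checked uprightness only by lid shape in the top view, with no final side view.

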